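Walk a stuck bearing insert down with a mallet

ROBOT

A 6-joint arm with a two-finger parallel gripper is mounted at the origin on the work surface. World frame = base frame: x ahead of the robot, y to its left, z up, the work surface at z = 0. Lengths are in m, angles in rad, forces in N, time in s.
With the tool pointing down it reaches from about 0.375 to 0.9 m from the base axis. Payload 3.1 kg.
Tool frame: the origin (TCP) lies at the very end of the fingers, on their centre line; the grasp point (between the pads) lies 19 mm behind it; z points along the fingers, y is the direction in which the jaws open and shut (so a half turn about z gives the same grasp; the last joint's range is limited). The gripper opens to 87 mm and grips with 3 to 60 N. Pads are 19 mm wide; open, the fingers measure 117 mm over their backs; the gripper's body (75 mm by 190 mm) begins 51 mm behind the grasp point.
Start: joints at [-1.302, 0.527, 1.433, -0, 1.181, -0.178], TCP at [0.271, -0.563, 0.223] pointing down, gripper open.
Joint ranges: [-3.08, 3.08], [-0.75, 2.2], [0.22, 2.44], [-1.43, 4.57], [0, 2.65], [-2.85, 2.85]. Speed limits (rad/s): [2.79, 2.79, 3.14, 3.14, 3.14, 3.14].

INTERFACE

Orientations are given as a unit quaternion [x, y, z, w].
In Python, from rig import robot gives the robot as it stands. The module is installed in compiled form; this text tells all that it offers.
- The arm moves only by the tool send_rows, never from a script. Its argument "deltas" is a list of rows, each an object of numbers: "tx", "ty", "tz": the shift along the tool's x, y, z in cm; "rx", "ry", "rz": the turn, a rotation vector about the tool's x, y, z in rad. A call has 1 to 5 rows; each row is the pose to reach, as a shift and turn from the pose commanded when the call began, along the tool's axes at that moment; what a row does not reach only later rows make up. A row lasts 1/12 s, in which the tool goes at most 41.7 mm and 7.16 degrees, less where a joint would pass 70% of its speed; a pose out of reach is approached as far as the arm can. A call with a gripper value outside its range is refused whole. "claw" is the finger opening in cm, from 0 to 8.7, set as the call begins (left out, the last holds). The fingers move at their own pace and stop on an object; "squeeze" is the grip in N (left out, the last holds). Time passes only in rows, so rows that repeat a pose let the fingers close. It gives the time, the measured TCP pose, the force and the opening at its end, in the units of the state.
- robot.get_obs(): the state, without advancing time (a new reading comes with each control period).
- robot.camera(name): name is "scene" or "side" or "wrist"; returns a dict with "color" (384x512x3 uint8, red, green, blue), "z_map" (384x512 float32, m along the optical axis (not along the pixel's ray), 0 where there is no reading), "intrinsics" (3x3 intrinsics, pixels), "R" (3x3) and "t" (3): a world point X has camera coordinates R X + t; the wrist camera has in their place "tool_from_camera" (4x4, takes a point from camera to tool coordinates, whose origin is the TCP and whose axes are the flange's). Camera axes: x right, y down, z forward; pixel columns grow to the right and rows downward; lengths in m; the calibration is good to about 2 mm. A picture is of the moment at which its call begins: read the wrist's pose just before it.
- robot.hand_in(): hands the job in, once; it reports no verdict.
Trained networks look in the newest picture that a camera, given by its name, has taken for a name from the list of things; names that differ only in an ending like _2 or _b are one class to them, and where a whole thing is asked for, a point or a joint stands for the part that bears it (a point fixed in the world has none). Each returns a list of dicts, best first, with "p" (0 to 1); they miss things now and then, are a little off and sometimes report something else, mostly with a low value. They report only what shows in the picture. A call takes as long as a camera call. They do not tell look-alikes from the thing itself.
- robot.outline_of(label, camera): "pixels" (384x512 bool, what is visible of it) and "xy" ([column, row] in pixels, amid what is visible of it).
- robot.tip_of(label, camera): "xy" ([column, row] in pixels: a listed point, or the origin of a listed thing).
The state is a dict: "time": time; "q": joint angles; "joint_velocities": joint speeds; "joint_torque": joint torques, N m; "position": TCP position; "tool_rot": TCP orientation; "ft_force": force on the tool from outside, world axes, zero at the start; "moment": the same for the moment, N m; "grip_width": finger opening in m.
Only numpy, scipy, OpenCV 4.12 (cv2) and the standard library are available. Lean on these libraries where they do the work, as an engineer would, in place of code of your own. Each camera call takes 0.05 s, during which the arm holds its last target.

TASK

The steel insert with the brass oil cup is stuck crooked in the green bearing housing. Pick up the round mallet by its handle and tap the insert loose from above, on alternating ends, with light taps and only the mallet touching it: start on the end that stands higher and sink it about 5 to 10 mm below the other end, then sink the other end about 5 to 10 mm below that one, then finish both ends until they are level with the top of the housing. Afterwards stand the mallet back on the bench on its head, clear of the housing.

Things in the scene. Friction and masses are not known exactly. Their poses are not given: they have to be found in the camera images.
- mallet: Round mallet standing on its head on the bench: white nylon cylinder head, 50 mm diameter, 60 mm tall, and a pale round wooden handle, 24 mm diameter, 90 mm long, rising from it (150 mm in all, about 0.3 kg). Origin: centre of the head's flat underside, which is the striking face; z up along the handle.
- housing: Green cast housing fixed to the bench, 190 x 100 mm (134 mm over its low feet), 80 mm tall; the insert sits in its 162 x 44 mm slot, open at the top. Origin: centre of its underside, on the bench; z up, x along its length; its top is at z = 80 mm. (The lower, empty housing at the bench's far edge is not part of the job.) The insert can sink at most 5 mm below level.
- high_end (a point): Top centre of the steel pad (28 mm diameter) on the insert's end that stands higher at the start, 24 to 28 mm above the housing's top; 55 mm from the housing's middle towards its +x. z out of the insert, x along it from the low pad to this one. The insert is a steel bar 146 x 38 mm, a pad at each end, and midway a brass oil cup, 26 mm diameter, rising 26 mm above the pads.
- low_end (a point): Top centre of the like pad at the insert's other end, 110 mm from high_end, 15 to 20 mm above the housing's top at the start; towards the housing's -x. Same axes. The insert is held by friction: an end pressed down by the mallet with 6 to 20 N sinks with it while the other end keeps its height, and it stays where it is left without springing back.
Mind the look-alikes: they are no part of the job. Of the things that look like the mallet, the larger one is meant. What is shaped like the housing but black is not meant.

How it is judged:
By the outcome, as a careful person would: the job done as asked, in the order asked, and still so for the second after the job is handed in, with the robot touching nothing.
It also fails if it takes over 64 s, if anything falls off the work surface, if the arm or the gripper's body presses on something with over 40 N, if the wrist force passes 120 N, or if a joint passes its speed limit or range.

## Working session

There is one attempt and no reset: what is moved stays moved. The work goes in short steps, Python scripts to look and compute and a tool call to move; the robot and the scene stay as the last step left them, time stands still between calls to the robot, and variables do not carry over. Pictures are saved under pics/ and viewed, and the job is handed in when it is done.

Besides the shell and the picture viewer there is one more tool, called after ">>>" in YAML: its name, and indented under it one key for each argument. send_rows: Moves the arm, as the interface text tells. Its arguments: {"type":"object","properties":{"deltas":{"type":"array","items":{"type":"object","properties":{"tx":{"type":"number"},"ty":{"type":"number"},"tz":{"type":"number"},"rx":{"type":"number"},"ry":{"type":"number"},"rz":{"type":"number"}}}},"claw":{"type":"number"},"squeeze":{"type":"number"}},"required":["deltas"]}

```bash
mkdir -p pics; ls; python3 - <<'E'
from rig import robot
import cv2,numpy as np
o=robot.get_obs(); print(o)
for c in ["scene","side","wrist"]:
    d=robot.camera(c); cv2.imwrite(f"pics/{c}0.png",d["color"][:,:,::-1]); 
    for l in ["mallet","housing","high_end","low_end"]:
        for k in robot.tip_of(l,c): print(c,l,k)
    np.savez(f"{c}0.npz",**d)
E
```

```text
pics
{'time': 0.0, 'q': array([-1.30153258e+00,  5.28459062e-01,  1.43391161e+00, -3.08774401e-05,
        1.18136137e+00, -1.78504395e-01]), 'joint_velocities': array([ 6.60058654e-04, -5.18229528e-04,  4.25755988e-04, -6.10948071e-04,
       -3.21331263e-05, -2.11594168e-03]), 'joint_torque': array([ 2.09581672e-04, -4.40043962e+01, -1.76595336e+01,  6.32259599e-02,
        5.82860189e-02, -1.76522444e-04]), 'position': array([ 0.27041559, -0.56266234,  0.22157302]), 'tool_rot': array([ 9.75040608e-01,  2.22024026e-01, -6.27876233e-05, -1.06794874e-03]), 'ft_force': array([-0.9571023 ,  0.04559732,  0.49305324]), 'moment': array([0.01559912, 0.02842328, 0.00945117]), 'grip_width': 0.08733944574933308}
scene mallet {'xy': [223.6, 251.3], 'p': 0.62}
scene housing {'xy': [358.0, 214.7], 'p': 0.97}
scene housing {'xy': [305.1, 175.6], 'p': 0.96}
scene high_end {'xy': [343.1, 176.8], 'p': 0.64}
scene high_end {'xy': [285.5, 143.1], 'p': 0.58}
scene low_end {'xy': [390.1, 188.1], 'p': 0.84}
scene low_end {'xy': [328.5, 152.3], 'p': 0.77}
side mallet {'xy': [252.3, 183.1], 'p': 0.82}
side mallet {'xy': [259.7, 167.1], 'p': 0.65}
side mallet {'xy': [109.2, 255.2], 'p': 0.36}
side housing {'xy': [150.4, 281.6], 'p': 0.85}
side housing {'xy': [277.9, 327.8], 'p': 0.8}
side high_end {'xy': [170.6, 231.6], 'p': 0.87}
side high_end {'xy': [310.7, 286.4], 'p': 0.84}
side low_end {'xy': [108.7, 257.0], 'p': 0.94}
side low_end {'xy': [242.3, 313.8], 'p': 0.62}
```

View pics/scene0.png

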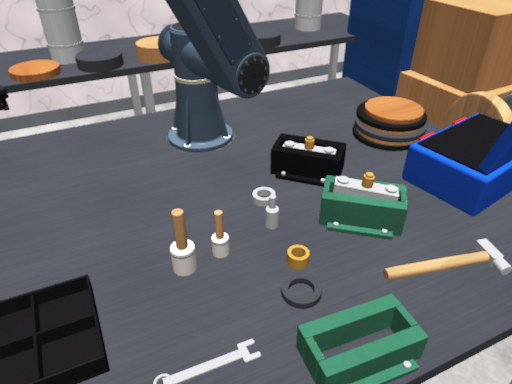

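View pics/side0.png

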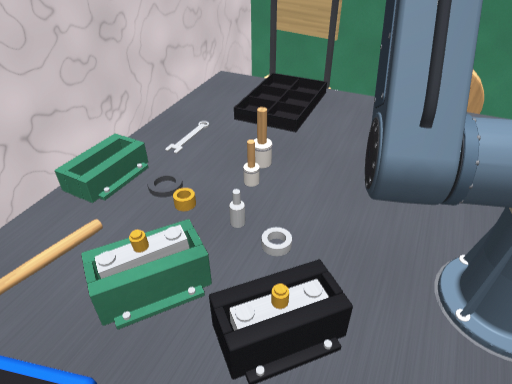

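View pics/wrist0.png

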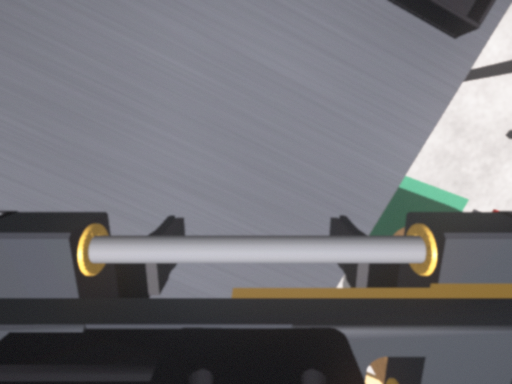

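The scene view shows the large mallet at about (182,245), a smaller look-alike at (220,235), and the green housing with the insert at (363,200). The high pad is at (343,178) and the low pad at (391,188). The black housing at (309,158) is the look-alike. In the side view the green housing is at (148,270) and the large mallet at (262,140).

```bash
cat > h.py <<'E'
import numpy as np
def cloud(d):
    z=d["z_map"];K=d["intrinsics"];v,u=np.mgrid[0:z.shape[0],0:z.shape[1]]
    P=np.stack([(u-K[0,2])/K[0,0]*z,(v-K[1,2])/K[1,1]*z,z],-1)
    W=(P-d["t"])@d["R"]; W[z==0]=np.nan
    return W
E
python3 - <<'E'
import numpy as np
from h import *
import cv2
for c,pts in dict(scene=dict(high=(343,180),low=(391,190),mtop=(179,213),mhead=(182,265)),side=dict(high=(172,233),low=(107,259),mtop=(262,112),mhead=(262,160))).items():
    d=np.load(c+"0.npz"); W=cloud(d)
    print(c,"campos",-d["R"].T@d["t"], d["intrinsics"][0,0])
    for n,(u,v) in pts.items():
        print(n,np.nanmedian(W[v-1:v+2,u-1:u+2].reshape(-1,3),0).round(4))
    h=W[...,2]; col=d["color"].astype(int)
    mtop=W[pts["mhead"][1],pts["mhead"][0]]
    m=(np.hypot(W[...,0]-mtop[0],W[...,1]-mtop[1])<.06)&(h>.008)
    print("mallet region",m.sum())
    for lo,hi in [(.008,.03),(.03,.055),(.07,.1),(.1,.13),(.13,.147),(.147,.155)]:
        mm=m&(h>lo)&(h<hi)
        if mm.sum()>3:
            p=W[mm][:,:2]
            r=.025 if hi<.06 else .012
            from scipy.optimize import least_squares
            C=-d["R"].T@d["t"]
            # visible-surface circle fit fixed radius
            f=least_squares(lambda x:np.hypot(*(p-x).T)-r,p.mean(0)+.01*(p.mean(0)-C[:2])/np.linalg.norm(p.mean(0)-C[:2]),loss='soft_l1',f_scale=.002)
            print(lo,mm.sum(),p.mean(0).round(4),f.x.round(4),np.sqrt(np.mean(f.fun**2)).round(4))
    print("table z",np.nanmedian(h[(abs(h)<.02)]))
    # green housing
    g=(col[...,1]>col[...,0]+25)&(col[...,1]>col[...,2]+5)&(h>.07)&(h<.09)
    hp=np.nanmedian(W[pts["high"][1]-1:pts["high"][1]+2,pts["high"][0]-1:pts["high"][0]+2].reshape(-1,3),0)
    g&=np.hypot(W[...,0]-hp[0],W[...,1]-hp[1])<.2
    gt=g&(h>.075)&(h<.085)
    p=W[gt]; print("top z",np.median(p[:,2]),gt.sum())
    r=cv2.minAreaRect((p[:,:2]*1000).astype(np.float32)); print("rect",r)
E
```

```text
scene campos [ 1.18975418 -0.36324894  0.64716003] 425.81539399176165
high [0.5389 0.1635 0.1052]
low [0.6105 0.245  0.0979]
mtop [ 0.5521 -0.2249  0.1493]
mhead [ 0.5666 -0.2363  0.03  ]
mallet region 1144
0.008 188 [ 0.5626 -0.2316] [ 0.5432 -0.227 ] 0.0009
0.03 220 [ 0.5625 -0.2313] [ 0.5432 -0.2269] 0.0009
0.07 139 [ 0.5525 -0.2289] [ 0.5432 -0.2269] 0.0009
0.1 150 [ 0.5524 -0.229 ] [ 0.5432 -0.2271] 0.0009
0.13 89 [ 0.5523 -0.2285] [ 0.5431 -0.2271] 0.0009
0.147 82 [ 0.5459 -0.2277] [ 0.542 -0.227] 0.0047
table z 0.0005120876521553483
top z 0.08004887194592432 1030
rect ((565.7122192382812, 207.44998168945312), (189.06924438476562, 103.21641540527344), 51.251121520996094)
side campos [0.21099076 0.53902558 0.55623843] 390.55588072030116
high [0.5348 0.1709 0.1034]
low [0.6003 0.2566 0.0962]
mtop [ 0.541  -0.2159  0.1452]
mhead [ 0.5348 -0.2026  0.0226]
mallet region 755
0.008 124 [ 0.5343 -0.2078] [ 0.5465 -0.2252] 0.0012
0.03 160 [ 0.5337 -0.2013] [ 0.5468 -0.2247] 0.0175
0.07 109 [ 0.5427 -0.2173] [ 0.5466 -0.2258] 0.0012
0.1 120 [ 0.5422 -0.212 ] [ 0.5466 -0.2252] 0.0183
0.13 72 [ 0.5431 -0.2172] [ 0.5464 -0.226 ] 0.0017
0.147 28 [ 0.5455 -0.2235] [ 0.5505 -0.2288] 0.005
table z -0.0012966950635873928
top z 0.07848288960834122 2664
rect ((567.2135620117188, 210.26687622070312), (189.68482971191406, 101.855712890625), 50.91791915893555)
```

```bash
python3 - <<'E'
import numpy as np
from h import *
d=np.load("scene0.npz");W=cloud(d)
for n,(u,v) in dict(smalltop=(219,212),smallhead=(220,243),bottle=(272,215),bottletop=(272,198)).items(): print(n,W[v-1:v+2,u-1:u+2].reshape(-1,3).mean(0).round(3), W[v,u].round(3))
R=np.array([[.901,.433,0],[.433,-.901,0],[0,0,-1]])
print("to mallet cm",(R@(np.array([.545,-.226,.2])-[.2705,-.5627,.2216])*100).round(2))
print("mallet->high",(R@(np.array([.532,.166,0])-[.545,-.226,0])*100).round(2))
print("high->low",(R@(np.array([.0692,.0855,0]))*100).round(2))
E
```

```text
smalltop [ 0.537 -0.14   0.113] [ 0.537 -0.14   0.113]
smallhead [ 0.551 -0.147  0.043] [ 0.551 -0.147  0.043]
bottle [ 0.511 -0.004  0.041] [ 0.512 -0.005  0.041]
bottletop [ 0.504 -0.001  0.083] [ 0.505 -0.002  0.084]
to mallet cm [ 39.31 -18.45   2.16]
mallet->high [ 15.8  -35.88   0.  ]
high->low [ 9.94 -4.71  0.  ]
```

>>> send_rows:
  deltas:
    - {"tx": 3.7,"ty": -1.7}
    - {"tx": 7.4,"ty": -3.4}
    - {"tx": 11.1,"ty": -5.2}
    - {"tx": 14.8,"ty": -7}
    - {"tx": 18.5,"ty": -8.7}
  claw: 5.5

```text
schema error: expected keys tx, ty, tz, rx, ry, rz
```

>>> send_rows:
  deltas:
    - {"tx": 3.7,"ty": -1.7}
    - {"tx": 7.4,"ty": -3.4}
    - {"tx": 11.1,"ty": -5.2}
    - {"tx": 14.8,"ty": -7}
    - {"tx": 18.5,"ty": -8.7}

```text
schema error: expected keys tx, ty, tz, rx, ry, rz
```

>>> send_rows:
  deltas:
    - {"tx": 1.2,"ty": -0.5}
    - {"tx": 2.3,"ty": -1.05}
    - {"tx": 2.3,"ty": -1.05}
    - {"tx": 2.3,"ty": -1.05}

```text
schema error: expected keys tx, ty, tz, rx, ry, rz
```

```bash
python3 - <<'E'
from rig import robot
import cv2,numpy as np
from h import *
o=robot.get_obs(); print(o["time"],o["position"],o["tool_rot"],o["ft_force"],o["grip_width"],o["q"].round(3))
d=robot.camera("wrist"); cv2.imwrite("pics/wrist1.png",d["color"][:,:,::-1]); print(d["tool_from_camera"].round(4))
np.savez("wrist1.npz",**d)
d=robot.camera("scene"); cv2.imwrite("pics/scene1.png",d["color"][:,:,::-1])
E
```

```text
0.75 [ 0.27061686 -0.56334681  0.22258533] [9.75046331e-01 2.22001469e-01 1.20979134e-05 1.21580939e-05] [-0.18489399 -0.26128012  0.1477122 ] 0.08707708022077662 [-1.302  0.527  1.433  0.     1.181 -0.178]
[[ 7.000e-04 -9.698e-01 -2.440e-01  6.650e-02]
 [ 1.000e+00  6.000e-04  3.000e-04  1.000e-04]
 [-1.000e-04 -2.440e-01  9.698e-01 -1.627e-01]
 [ 0.000e+00  0.000e+00  0.000e+00  1.000e+00]]
```

>>> send_rows:
  deltas:
    - {"tx": 3.7,"ty": -1.7,"tz": 0,"rx": 0,"ry": 0,"rz": 0}
    - {"tx": 7.4,"ty": -3.4,"tz": 0,"rx": 0,"ry": 0,"rz": 0}
    - {"tx": 11.1,"ty": -5.2,"tz": 0,"rx": 0,"ry": 0,"rz": 0}
    - {"tx": 14.8,"ty": -7,"tz": 0,"rx": 0,"ry": 0,"rz": 0}
    - {"tx": 18.5,"ty": -8.7,"tz": 0,"rx": 0,"ry": 0,"rz": 0}
  claw: 5.5

```text
time: 1.27
position: [0.4004, -0.4033, 0.2226]
tool_rot: [0.975, 0.222, 0.0, -0.0]
ft_force: [0.6, -0.8, -0.6]
grip_width: 0.0618
```

>>> send_rows:
  deltas:
    - {"tx": 3.7,"ty": -1.7,"tz": 0,"rx": 0,"ry": 0,"rz": 0}
    - {"tx": 7.4,"ty": -3.4,"tz": 0,"rx": 0,"ry": 0,"rz": 0}
    - {"tx": 11.1,"ty": -5.2,"tz": 0,"rx": 0,"ry": 0,"rz": 0}
    - {"tx": 14.8,"ty": -7,"tz": 0,"rx": 0,"ry": 0,"rz": 0}
    - {"tx": 18.5,"ty": -8.7,"tz": 0,"rx": 0,"ry": 0,"rz": 0}

```text
time: 1.68
position: [0.5298, -0.2444, 0.2228]
tool_rot: [0.975, 0.222, 0.0, 0.0]
ft_force: [1.5, -1.2, 0.0]
grip_width: 0.0552
```

>>> send_rows:
  deltas:
    - {"tx": 1.2,"ty": -0.5,"tz": 0,"rx": 0,"ry": 0,"rz": 0}
    - {"tx": 2.3,"ty": -1.05,"tz": 0,"rx": 0,"ry": 0,"rz": 0}
    - {"tx": 2.3,"ty": -1.05,"tz": 0,"rx": 0,"ry": 0,"rz": 0}
    - {"tx": 2.3,"ty": -1.05,"tz": 0,"rx": 0,"ry": 0,"rz": 0}

```text
time: 2.02
position: [0.5446, -0.2274, 0.2224]
tool_rot: [0.975, 0.222, -0.0, 0.0]
ft_force: [-0.1, -0.4, -0.2]
grip_width: 0.055
```

```bash
python3 - <<'E'
from rig import robot
import cv2,numpy as np
from h import *
o=robot.get_obs(); print(o["time"],o["position"],o["tool_rot"],o["ft_force"],o["grip_width"],o["q"].round(3))
d=robot.camera("wrist"); cv2.imwrite("pics/wrist1.png",d["color"][:,:,::-1]); print(d["tool_from_camera"].round(4))
np.savez("wrist1.npz",**d)
z=d["z_map"];K=d["intrinsics"];v,u=np.mgrid[0:384,0:512]
P=np.stack([(u-K[0,2])/K[0,0]*z,(v-K[1,2])/K[1,1]*z,z],-1)
T=d["tool_from_camera"];Q=P@T[:3,:3].T+T[:3,3]
np.save("wq.npy",Q)
m=(z>0)&(abs(Q[...,0])<.06)&(abs(Q[...,1])<.05)&(Q[...,2]>.06)&(Q[...,2]<.15)
for lo in np.arange(.06,.15,.01):
    mm=m&(Q[...,2]>lo)&(Q[...,2]<lo+.01)
    if mm.sum()>5: print(lo.round(3),mm.sum(),Q[mm].mean(0).round(4),Q[mm].min(0).round(4),Q[mm].max(0).round(4))
E
```

```text
2.0167 [ 0.54463677 -0.22741561  0.22244224] [ 9.74992764e-01  2.22236104e-01 -4.15031241e-04  2.28124147e-04] [-0.10668609 -0.36491995 -0.15069217] 0.05498560822371242 [-5.840e-01  4.810e-01  1.522e+00 -1.000e-03  1.139e+00  5.390e-01]
[[ 7.000e-04 -9.698e-01 -2.440e-01  6.650e-02]
 [ 1.000e+00  6.000e-04  3.000e-04  1.000e-04]
 [-1.000e-04 -2.440e-01  9.698e-01 -1.627e-01]
 [ 0.000e+00  0.000e+00  0.000e+00  1.000e+00]]
0.07 603 [ 0.0037 -0.0007  0.0726] [-0.0085 -0.0118  0.0702] [0.0143 0.0106 0.08  ]
0.08 56 [ 0.0119 -0.0003  0.0849] [ 0.0055 -0.0123  0.0801] [0.0143 0.0108 0.09  ]
0.09 51 [ 0.012  -0.0004  0.095 ] [ 0.0064 -0.0117  0.0901] [0.0142 0.0105 0.0999]
0.1 44 [ 0.0121 -0.0012  0.1047] [ 0.0056 -0.0122  0.1001] [0.0143 0.0099 0.1097]
0.11 42 [ 0.0122 -0.001   0.1148] [ 0.0067 -0.0116  0.1101] [0.0145 0.0103 0.12  ]
0.12 39 [ 0.0122 -0.0003  0.1248] [ 0.0062 -0.0119  0.1201] [0.0144 0.0106 0.1296]
0.13 31 [ 0.0121 -0.0009  0.135 ] [ 0.0057 -0.0122  0.1304] [0.0143 0.0099 0.1397]
0.14 31 [ 0.012  -0.0002  0.1446] [ 0.0067 -0.0115  0.1401] [0.0143 0.0103 0.15  ]
```

View pics/wrist1.png

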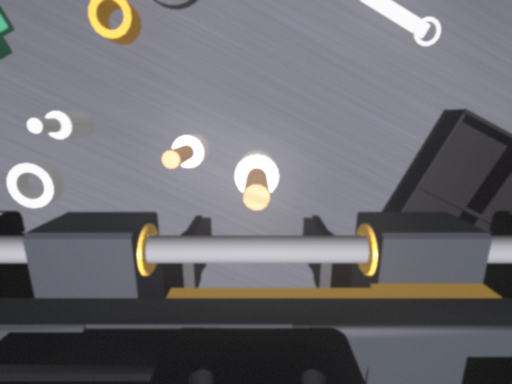

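The wrist view shows the large mallet's handle end at (257,197) between the jaws, with the small one at (172,158) well clear. The handle is offset by +2.5 mm in x and -0.8 mm in y.

>>> send_rows:
  deltas:
    - {"tx": 0.25,"ty": -0.1,"tz": 3,"rx": 0,"ry": 0,"rz": 0}
    - {"tx": 0.25,"ty": -0.1,"tz": 6.5,"rx": 0,"ry": 0,"rz": 0}
    - {"tx": 0.25,"ty": -0.1,"tz": 10,"rx": 0,"ry": 0,"rz": 0}
    - {"tx": 0.25,"ty": -0.1,"tz": 13.1,"rx": 0,"ry": 0,"rz": 0}
    - {"tx": 0.25,"ty": -0.1,"tz": 13.1,"rx": 0,"ry": 0,"rz": 0}

```text
time: 2.48
position: [0.5416, -0.2243, 0.0857]
tool_rot: [0.975, 0.221, -0.005, -0.005]
ft_force: [-0.4, 0.3, -0.8]
grip_width: 0.0551
```

>>> send_rows:
  deltas:
    - {"tx": 0,"ty": 0,"tz": 0,"rx": 0,"ry": 0,"rz": 0}
    - {"tx": 0,"ty": 0,"tz": 0,"rx": 0,"ry": 0,"rz": 0}
    - {"tx": 0,"ty": 0,"tz": 0,"rx": 0,"ry": 0,"rz": 0}
    - {"tx": 0,"ty": 0,"tz": 0,"rx": 0,"ry": 0,"rz": 0}
    - {"tx": 0,"ty": 0,"tz": 0,"rx": 0,"ry": 0,"rz": 0}
  claw: 1.5
  squeeze: 45

```text
time: 2.9
position: [0.5478, -0.2256, 0.0935]
tool_rot: [0.975, 0.222, 0.001, 0.001]
ft_force: [0.4, 0.0, 0.0]
grip_width: 0.0296
```

>>> send_rows:
  deltas:
    - {"tx": 0,"ty": 0,"tz": 0,"rx": 0,"ry": 0,"rz": 0}
    - {"tx": 0,"ty": 0,"tz": 0,"rx": 0,"ry": 0,"rz": 0}
    - {"tx": 0,"ty": 0,"tz": 0,"rx": 0,"ry": 0,"rz": 0}

```text
time: 3.15
position: [0.5476, -0.2253, 0.093]
tool_rot: [0.975, 0.222, 0.001, 0.001]
ft_force: [-0.5, 0.2, 6.3]
grip_width: 0.0233
```

>>> send_rows:
  deltas:
    - {"tx": 0,"ty": 0,"tz": 0,"rx": 0,"ry": 0,"rz": 0}
    - {"tx": 0,"ty": 0,"tz": 0,"rx": 0,"ry": 0,"rz": 0}
    - {"tx": 0,"ty": 0,"tz": -1,"rx": 0,"ry": 0,"rz": 0}
    - {"tx": 0,"ty": 0,"tz": -3,"rx": 0,"ry": 0,"rz": 0}
    - {"tx": 0,"ty": 0,"tz": -6,"rx": 0,"ry": 0,"rz": 0}

```text
time: 3.57
position: [0.5444, -0.2232, 0.1496]
tool_rot: [0.975, 0.222, -0.003, -0.003]
ft_force: [-0.0, -0.7, -2.6]
grip_width: 0.0234
```

>>> send_rows:
  deltas:
    - {"tx": 0,"ty": 0,"tz": -3,"rx": 0,"ry": 0,"rz": 0}
    - {"tx": 0,"ty": 0,"tz": -6,"rx": 0,"ry": 0,"rz": 0}
    - {"tx": 0,"ty": 0,"tz": -8,"rx": 0,"ry": 0,"rz": 0}
    - {"tx": 0,"ty": 0,"tz": -8,"rx": 0,"ry": 0,"rz": 0}
    - {"tx": 0,"ty": 0,"tz": -8,"rx": 0,"ry": 0,"rz": 0}

```text
time: 3.98
position: [0.5469, -0.2248, 0.2323]
tool_rot: [0.975, 0.222, 0.001, 0.001]
ft_force: [0.5, -0.9, -3.1]
grip_width: 0.0231
```

```bash
cat > see.py <<'E'
from rig import robot
import cv2,numpy as np,sys
from h import *
from scipy.spatial.transform import Rotation as Ro
def snap(tag,cams=("scene","side")):
    o=robot.get_obs(); print(round(o["time"],2),o["position"].round(4),o["tool_rot"].round(4),o["ft_force"].round(1),o["moment"].round(2),round(o["grip_width"],4),"q6",o["q"][5].round(2))
    out={}
    for c in cams:
        d=robot.camera(c); cv2.imwrite(f"pics/{c}{tag}.png",cv2.resize(d["color"][:,:,::-1],(768,576),interpolation=cv2.INTER_CUBIC)); np.savez(f"{c}{tag}.npz",**d); out[c]=d
    return o,out
E
python3 - <<'E'
from see import *
o,D=snap("2")
for c,d in D.items():
    W=cloud(d); R=Ro.from_quat(o["tool_rot"]); Q=(W-o["position"])@R.as_matrix()
    for lo in [.012,.02,.036,.045,.06,.07,.08]:
        m=(abs(Q[...,0])<.05)&(abs(Q[...,1])<.05)&(Q[...,2]>lo)&(Q[...,2]<lo+.01)
        if m.sum()>10:
            p=Q[m]; print(c,lo,m.sum(),p.min(0).round(4),p.max(0).round(4))
    m=(np.hypot(Q[...,0],Q[...,1])<.05)&(Q[...,2]<.13); print("lowest",np.nanmax(Q[m][:,2]))
    m=(np.hypot(Q[...,0],Q[...,1])<.05)&(Q[...,2]>.04)&(Q[...,2]<.08);p=Q[m]
    from scipy.optimize import least_squares
    C=(-d["R"].T@d["t"]-o["position"])@R.as_matrix()
    # tilted cylinder fit: axis passes (a,b) at z=.06 slope (s,t)
    f=least_squares(lambda x:np.hypot(p[:,0]-x[0]-x[2]*(p[:,2]-.06),p[:,1]-x[1]-x[3]*(p[:,2]-.06))-.025,np.r_[p.mean(0)[:2]-.02*C[:2]/np.linalg.norm(C[:2]),0,0],loss="soft_l1",f_scale=.002)
    print("cyl",f.x.round(4))
E
```

```text
3.98 [ 0.5469 -0.2248  0.2323] [9.750e-01 2.221e-01 6.000e-04 6.000e-04] [ 0.5 -0.9 -3.1] [0.   0.02 0.06] 0.0231 q6 0.54
scene 0.012 65 [-0.0127 -0.009   0.012 ] [0.009  0.0123 0.0219]
scene 0.02 58 [-0.0108 -0.0099  0.0201] [0.009  0.0124 0.03  ]
scene 0.036 128 [-0.0136 -0.0202  0.0362] [0.0227 0.0255 0.046 ]
scene 0.045 120 [-0.0149 -0.0167  0.0451] [0.0228 0.0257 0.0549]
scene 0.06 124 [-0.0222 -0.0178  0.06  ] [0.0223 0.0255 0.0699]
scene 0.07 103 [-0.0193 -0.0164  0.07  ] [0.0214 0.0253 0.08  ]
scene 0.08 114 [-0.0151 -0.0186  0.08  ] [0.0219 0.0261 0.0899]
lowest 0.09237592994730749
cyl [-0.0046 -0.0004 -0.0165 -0.0081]
side 0.012 46 [-0.0123 -0.0152  0.0125] [ 0.0098 -0.0036  0.022 ]
side 0.02 49 [-0.0124 -0.0167  0.0201] [ 0.0098 -0.0036  0.03  ]
side 0.036 160 [-0.0261 -0.0286  0.036 ] [0.0234 0.0158 0.0459]
side 0.045 85 [-0.0261 -0.0287  0.0451] [ 0.0234 -0.0045  0.0549]
side 0.06 79 [-0.0239 -0.0305  0.0601] [ 0.0214 -0.0091  0.0699]
side 0.07 92 [-0.0242 -0.0299  0.0701] [ 0.0216 -0.0081  0.0799]
side 0.08 82 [-0.0245 -0.0282  0.08  ] [ 0.0217 -0.0078  0.09  ]
lowest 0.09601700497417107
cyl [-0.0017 -0.0015 -0.0135  0.0072]
```

View pics/scene2.png

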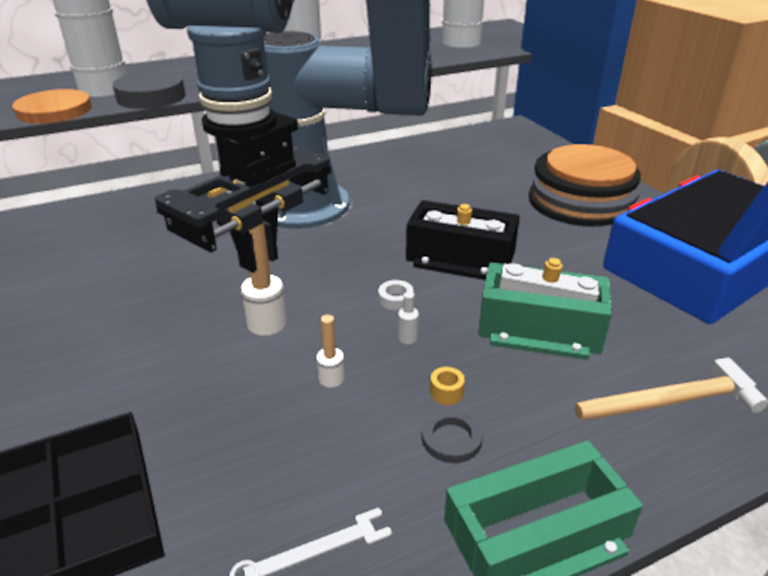

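>>> send_rows:
  deltas:
    - {"tx": 1.0,"ty": -2.3,"tz": -0.5,"rx": 0,"ry": 0,"rz": 0}
    - {"tx": 2.5,"ty": -5.7,"tz": -1,"rx": 0,"ry": 0,"rz": 0}
    - {"tx": 4,"ty": -9.1,"tz": -1,"rx": 0,"ry": 0,"rz": 0}
    - {"tx": 5.5,"ty": -12.5,"tz": -1,"rx": 0,"ry": 0,"rz": 0}
    - {"tx": 7,"ty": -15.9,"tz": -1,"rx": 0,"ry": 0,"rz": 0}

```text
time: 4.5
position: [0.5393, -0.0495, 0.2391]
tool_rot: [0.975, 0.222, -0.002, -0.001]
ft_force: [1.3, 0.7, -2.8]
grip_width: 0.023
```

>>> send_rows:
  deltas:
    - {"tx": 1.5,"ty": -3.4,"tz": 0,"rx": 0,"ry": 0,"rz": 0}
    - {"tx": 3,"ty": -6.8,"tz": 0,"rx": 0,"ry": 0,"rz": 0}
    - {"tx": 4.5,"ty": -10.2,"tz": 0,"rx": 0,"ry": 0,"rz": 0}
    - {"tx": 6,"ty": -13.6,"tz": 0,"rx": 0,"ry": 0,"rz": 0}
    - {"tx": 7,"ty": -16,"tz": 0,"rx": 0,"ry": 0,"rz": 0}

```text
time: 4.92
position: [0.5327, 0.1263, 0.2391]
tool_rot: [0.975, 0.223, -0.003, -0.001]
ft_force: [0.1, -0.0, -2.6]
grip_width: 0.0231
```

>>> send_rows:
  deltas:
    - {"tx": 0.8,"ty": -1.9,"tz": 0,"rx": 0,"ry": 0,"rz": 0}
    - {"tx": 1.7,"ty": -3.9,"tz": 0,"rx": 0,"ry": 0,"rz": 0}
    - {"tx": 1.7,"ty": -3.9,"tz": 0,"rx": 0,"ry": 0,"rz": 0}
    - {"tx": 1.7,"ty": -3.9,"tz": 0,"rx": 0,"ry": 0,"rz": 0}
    - {"tx": 1.7,"ty": -3.9,"tz": 0,"rx": 0,"ry": 0,"rz": 0}

```text
time: 5.33
position: [0.5323, 0.1653, 0.2398]
tool_rot: [0.975, 0.222, -0.002, 0.0]
ft_force: [-0.3, 0.8, -2.9]
grip_width: 0.023
```

```bash
python3 - <<'E'
from see import *
o,D=snap("3")
from scipy.optimize import least_squares
for c,d in D.items():
    W=cloud(d); R=Ro.from_quat(o["tool_rot"]).as_matrix(); Q=(W-o["position"])@R
    m=(np.hypot(Q[...,0],Q[...,1])<.04)&(Q[...,2]>.04)&(Q[...,2]<.085);p=Q[m]
    C=(-d["R"].T@d["t"]-o["position"])@R
    f=least_squares(lambda x:np.hypot(p[:,0]-x[0]-x[2]*(p[:,2]-.06),p[:,1]-x[1]-x[3]*(p[:,2]-.06))-.025,np.r_[p.mean(0)[:2]-.02*C[:2]/np.linalg.norm(C[:2]),0,0],loss="soft_l1",f_scale=.002)
    b=np.array([f.x[0]+.03*f.x[2],f.x[1]+.03*f.x[3],.092]);print(c,"cyl",f.x.round(4),"bottom centre world",(R@b+o["position"]).round(4),m.sum())
E
```

```text
5.33 [0.5323 0.1653 0.2398] [ 9.750e-01  2.222e-01 -1.900e-03  1.000e-04] [-0.3  0.8 -2.9] [ 0.02 -0.03  0.06] 0.023 q6 1.22
scene cyl [-0.0049 -0.0006  0.0045 -0.0019] bottom centre world [0.5274 0.1637 0.1479] 397
side cyl [-0.0008  0.0002 -0.0036  0.0084] bottom centre world [0.5313 0.1644 0.1478] 737
```

View pics/scene3.png

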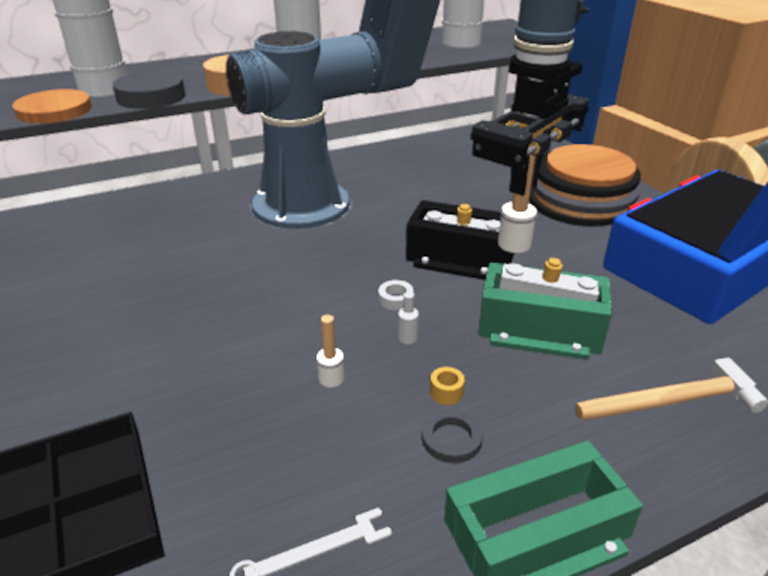

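View pics/side3.png

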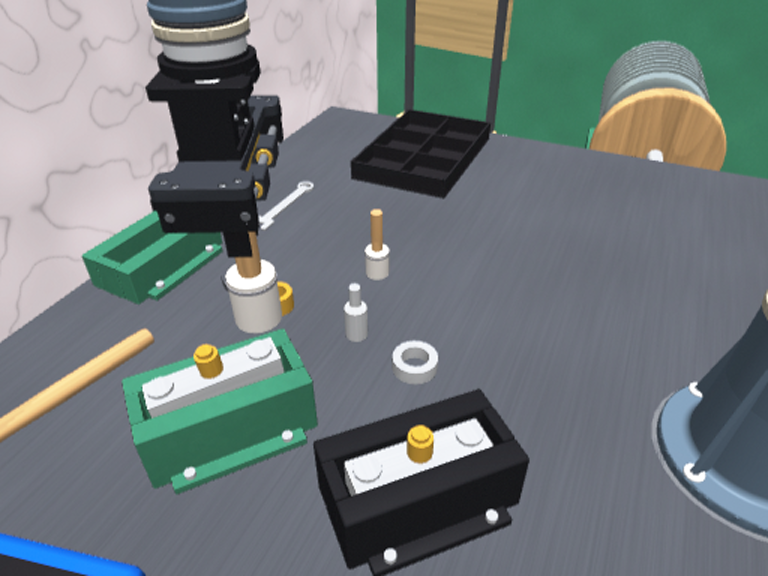

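Both views agree that the mallet hangs straight over the high end with its bottom centre near (0.5295, 0.164). I'll shift about 2 mm and come down.

>>> send_rows:
  deltas:
    - {"tx": 0.27,"ty": -0.1,"tz": 0.8,"rx": 0,"ry": 0,"rz": 0}
    - {"tx": 0.27,"ty": -0.1,"tz": 1.8,"rx": 0,"ry": 0,"rz": 0}
    - {"tx": 0.27,"ty": -0.1,"tz": 2.7,"rx": 0,"ry": 0,"rz": 0}
    - {"tx": 0.27,"ty": -0.1,"tz": 3.3,"rx": 0,"ry": 0,"rz": 0}
    - {"tx": 0.27,"ty": -0.1,"tz": 3.5,"rx": 0,"ry": 0,"rz": 0}

```text
time: 5.85
position: [0.5341, 0.1674, 0.2046]
tool_rot: [0.975, 0.222, -0.002, -0.0]
ft_force: [0.1, -0.4, -2.4]
grip_width: 0.0237
```

>>> send_rows:
  deltas:
    - {"tx": 0,"ty": 0,"tz": 0,"rx": 0,"ry": 0,"rz": 0}
    - {"tx": 0,"ty": 0,"tz": 0.1,"rx": 0,"ry": 0,"rz": 0}
    - {"tx": 0,"ty": 0,"tz": 0.2,"rx": 0,"ry": 0,"rz": 0}
    - {"tx": 0,"ty": 0,"tz": 0.3,"rx": 0,"ry": 0,"rz": 0}
    - {"tx": 0,"ty": 0,"tz": 0.4,"rx": 0,"ry": 0,"rz": 0}

```text
time: 6.27
position: [0.5356, 0.1679, 0.2029]
tool_rot: [0.975, 0.222, 0.0, 0.0]
ft_force: [-0.2, 0.0, -1.7]
grip_width: 0.0231
```

>>> send_rows:
  deltas:
    - {"tx": 0,"ty": 0,"tz": 0.1,"rx": 0,"ry": 0,"rz": 0}
    - {"tx": 0,"ty": 0,"tz": 0.2,"rx": 0,"ry": 0,"rz": 0}
    - {"tx": 0,"ty": 0,"tz": 0.3,"rx": 0,"ry": 0,"rz": 0}
    - {"tx": 0,"ty": 0,"tz": 0.4,"rx": 0,"ry": 0,"rz": 0}
    - {"tx": 0,"ty": 0,"tz": 0.5,"rx": 0,"ry": 0,"rz": 0}

```text
time: 6.68
position: [0.5357, 0.1679, 0.1985]
tool_rot: [0.975, 0.222, 0.0, 0.0]
ft_force: [-1.2, 0.0, 7.2]
grip_width: 0.0231
```

>>> send_rows:
  deltas:
    - {"tx": 0,"ty": 0,"tz": 0.1,"rx": 0,"ry": 0,"rz": 0}
    - {"tx": 0,"ty": 0,"tz": 0.2,"rx": 0,"ry": 0,"rz": 0}
    - {"tx": 0,"ty": 0,"tz": 0.3,"rx": 0,"ry": 0,"rz": 0}

```text
time: 6.93
position: [0.5355, 0.1677, 0.196]
tool_rot: [0.975, 0.222, 0.0, 0.0]
ft_force: [-2.4, -0.5, 6.7]
grip_width: 0.0229
```

>>> send_rows:
  deltas:
    - {"tx": 0,"ty": 0,"tz": 0.1,"rx": 0,"ry": 0,"rz": 0}
    - {"tx": 0,"ty": 0,"tz": 0.2,"rx": 0,"ry": 0,"rz": 0}
    - {"tx": 0,"ty": 0,"tz": 0.3,"rx": 0,"ry": 0,"rz": 0}
    - {"tx": 0,"ty": 0,"tz": 0.4,"rx": 0,"ry": 0,"rz": 0}
    - {"tx": 0,"ty": 0,"tz": 0.5,"rx": 0,"ry": 0,"rz": 0}

```text
time: 7.35
position: [0.535, 0.1672, 0.191]
tool_rot: [0.975, 0.222, -0.0, 0.001]
ft_force: [-2.9, -2.8, 8.1]
grip_width: 0.0232
```

```bash
python3 - <<'E'
from see import *
snap("4",("side","scene"))
E
```

```text
7.35 [0.535  0.1672 0.191 ] [ 9.749e-01  2.224e-01 -4.000e-04  8.000e-04] [-2.9 -2.8  8.1] [-0.59  0.8   0.04] 0.0232 q6 1.23
```

View pics/side4.png

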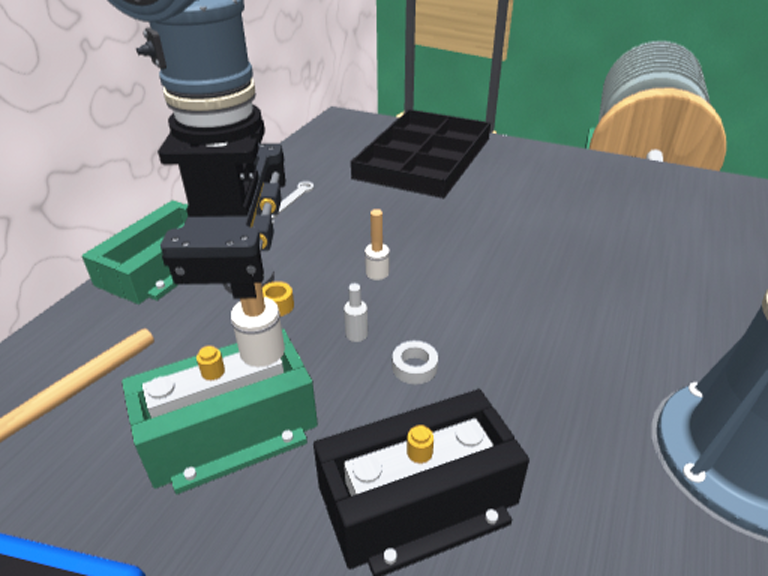

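View pics/scene4.png

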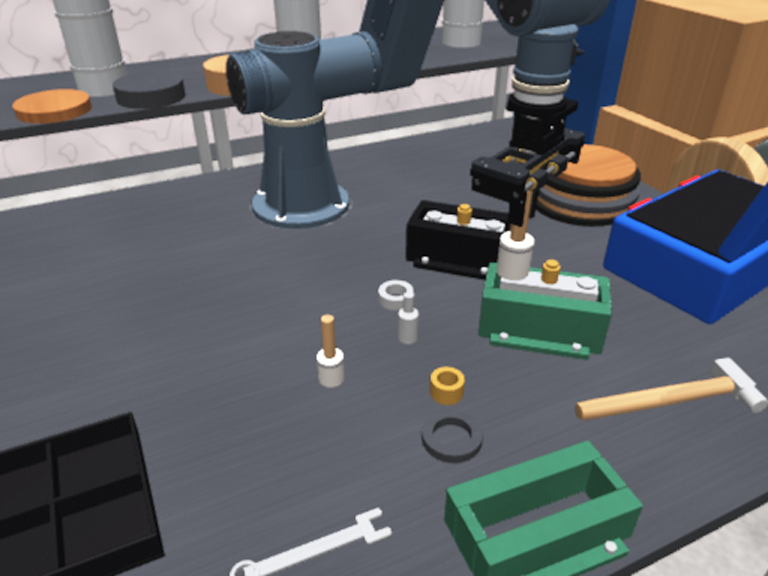

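The mallet sits on the high pad only, the cup is clear, and the force is about 10 N. I'll keep sinking this end.

>>> send_rows:
  deltas:
    - {"tx": 0,"ty": 0,"tz": 0.1,"rx": 0,"ry": 0,"rz": 0}
    - {"tx": 0,"ty": 0,"tz": 0.2,"rx": 0,"ry": 0,"rz": 0}
    - {"tx": 0,"ty": 0,"tz": 0.3,"rx": 0,"ry": 0,"rz": 0}
    - {"tx": 0,"ty": 0,"tz": 0.4,"rx": 0,"ry": 0,"rz": 0}
    - {"tx": 0,"ty": 0,"tz": 0.5,"rx": 0,"ry": 0,"rz": 0}

```text
time: 7.87
position: [0.5347, 0.1667, 0.1862]
tool_rot: [0.975, 0.223, -0.001, 0.001]
ft_force: [-3.9, -3.0, 9.7]
grip_width: 0.0233
```

>>> send_rows:
  deltas:
    - {"tx": 0,"ty": 0,"tz": 0.1,"rx": 0,"ry": 0,"rz": 0}
    - {"tx": 0,"ty": 0,"tz": 0.2,"rx": 0,"ry": 0,"rz": 0}
    - {"tx": 0,"ty": 0,"tz": 0.25,"rx": 0,"ry": 0,"rz": 0}
    - {"tx": 0,"ty": 0,"tz": 0.25,"rx": 0,"ry": 0,"rz": 0}

```text
time: 8.2
position: [0.5345, 0.1666, 0.1834]
tool_rot: [0.975, 0.223, -0.001, 0.001]
ft_force: [-2.6, -3.8, 7.8]
grip_width: 0.0231
```

>>> send_rows:
  deltas:
    - {"tx": 0,"ty": 0,"tz": -0.3,"rx": 0,"ry": 0,"rz": 0}
    - {"tx": 0,"ty": 0,"tz": -2,"rx": 0,"ry": 0,"rz": 0}
    - {"tx": 0,"ty": 0,"tz": -4,"rx": 0,"ry": 0,"rz": 0}
    - {"tx": 0,"ty": 0,"tz": -5,"rx": 0,"ry": 0,"rz": 0}
    - {"tx": 0,"ty": 0,"tz": -5,"rx": 0,"ry": 0,"rz": 0}

```text
time: 8.62
position: [0.5374, 0.1683, 0.2345]
tool_rot: [0.975, 0.222, 0.003, 0.0]
ft_force: [-0.1, 0.5, -2.5]
grip_width: 0.0235
```

```bash
cat > meas.py <<'E'
from see import *
from scipy.optimize import least_squares
C0=np.array([.5665,.209]);ang=np.deg2rad(51.1);ex=-np.array([np.cos(ang),np.sin(ang)]);ey=np.array([-ex[1],ex[0]])
def meas(D):
  for c,d in D.items():
    W=cloud(d);col=d["color"].astype(int)
    L=np.stack([(W[...,:2]-C0)@ex,(W[...,:2]-C0)@ey,W[...,2]],-1)
    sat=col.max(-1)-col.min(-1)
    green=(col[...,1]>col[...,0]+25)&(abs(L[...,0])<.1)&(abs(L[...,1])<.055)&(abs(L[...,2]-.08)<.006)
    ht=np.median(L[green][:,2])
    s=[f"{c} top {ht:.4f}"]
    for n,x in (("high",.055),("low",-.055)):
        m=(np.hypot(L[...,0]-x,L[...,1])<.009)&(L[...,2]>.07)&(L[...,2]<.115)&(sat<60)
        if m.sum()>5: s.append(f"{n} {np.median(L[m][:,2])-ht:.4f} n{m.sum()}")
    # bar fit plane-ish slope
    print(*s)
E
python3 - <<'E'
from meas import *
meas({c:dict(np.load(c+"0.npz")) for c in("scene","side")})
o,D=snap("5"); meas(D)
E
```

```text
scene top 0.0800 high 0.0255 n27 low 0.0183 n27
side top 0.0785 high 0.0256 n67 low 0.0181 n73
8.62 [0.5374 0.1683 0.2345] [9.75e-01 2.22e-01 3.10e-03 2.00e-04] [-0.1  0.5 -2.5] [ 0.   -0.12 -0.02] 0.0235 q6 1.23
scene top 0.0800 high 0.0103 n29 low 0.0185 n25
side top 0.0785 high 0.0098 n62 low 0.0179 n77
```

View pics/side5.png

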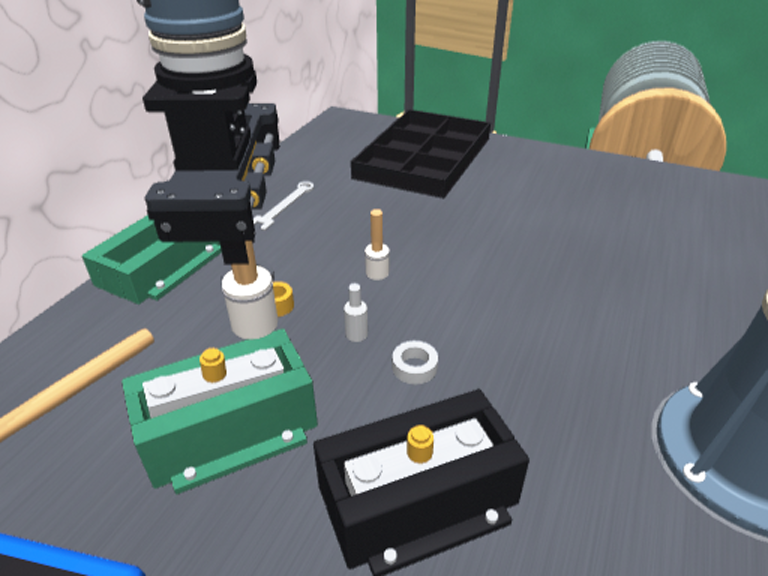

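High is now +10.0 mm and low +18.2 mm, a difference of about 8 mm. The cup at (212,363) is clear. Next is the low end.

>>> send_rows:
  deltas:
    - {"tx": 2.5,"ty": -1.2,"tz": -0.5,"rx": 0,"ry": 0,"rz": 0}
    - {"tx": 5.5,"ty": -2.7,"tz": -0.5,"rx": 0,"ry": 0,"rz": 0}
    - {"tx": 8.5,"ty": -4.1,"tz": -0.5,"rx": 0,"ry": 0,"rz": 0}
    - {"tx": 9.7,"ty": -4.7,"tz": -0.5,"rx": 0,"ry": 0,"rz": 0}
    - {"tx": 9.7,"ty": -4.7,"tz": -0.5,"rx": 0,"ry": 0,"rz": 0}

```text
time: 9.13
position: [0.6037, 0.2547, 0.2349]
tool_rot: [0.975, 0.223, 0.0, -0.001]
ft_force: [0.7, -0.0, -2.9]
grip_width: 0.0235
```

>>> send_rows:
  deltas:
    - {"tx": 0,"ty": 0,"tz": 0,"rx": 0,"ry": 0,"rz": 0}
    - {"tx": 0,"ty": 0,"tz": 0,"rx": 0,"ry": 0,"rz": 0}

```text
time: 9.3
position: [0.6008, 0.2514, 0.2354]
tool_rot: [0.975, 0.222, -0.002, 0.0]
ft_force: [0.2, -0.1, -3.3]
grip_width: 0.0233
```

```bash
cat > mal.py <<'E'
from meas import *
def mal(o,D):
  for c,d in D.items():
    W=cloud(d); R=Ro.from_quat(o["tool_rot"]).as_matrix(); Q=(W-o["position"])@R
    m=(np.hypot(Q[...,0],Q[...,1])<.04)&(Q[...,2]>.04)&(Q[...,2]<.085);p=Q[m]
    C=(-d["R"].T@d["t"]-o["position"])@R
    f=least_squares(lambda x:np.hypot(p[:,0]-x[0]-x[2]*(p[:,2]-.06),p[:,1]-x[1]-x[3]*(p[:,2]-.06))-.025,np.r_[p.mean(0)[:2]-.02*C[:2]/np.linalg.norm(C[:2]),0,0],loss="soft_l1",f_scale=.002)
    b=np.array([f.x[0]+.03*f.x[2],f.x[1]+.03*f.x[3],.0925]);w=R@b+o["position"]
    l=w[:2]-C0
    print(c,"cyl",f.x.round(4),"bottom centre world",w.round(4),"housing xy",(l@ex).round(4),(l@ey).round(4))
E
python3 - <<'E'
from mal import *
o,D=snap("6"); mal(o,D)
E
```

```text
9.3 [0.6008 0.2514 0.2354] [ 9.75e-01  2.22e-01 -2.20e-03  2.00e-04] [ 0.2 -0.1 -3.3] [-0.02  0.05 -0.04] 0.0233 q6 1.35
scene cyl [-0.005  -0.0009 -0.0168 -0.0043] bottom centre world [0.595  0.2498 0.1429] housing xy -0.0496 -0.0034
side cyl [-0.0009  0.      0.0014  0.0066] bottom centre world [0.5997 0.2507 0.1429] housing xy -0.0533 -0.0003
```

View pics/scene6.png

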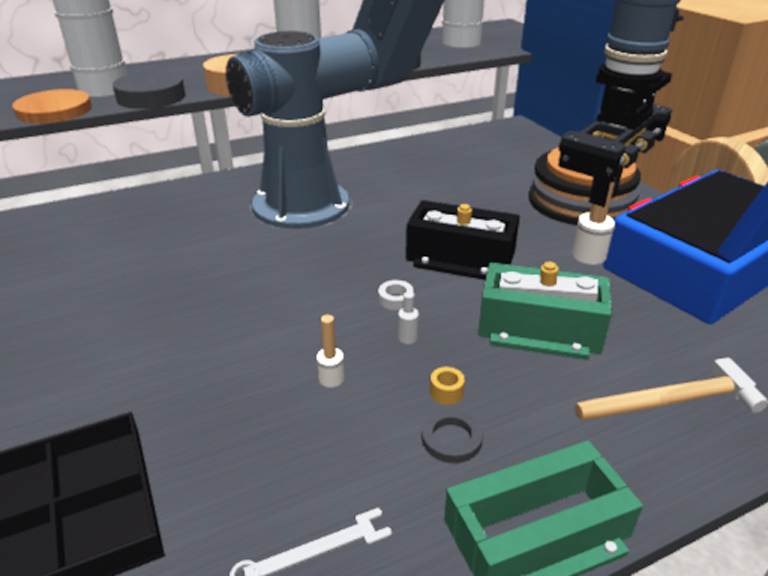

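```bash
python3 - <<'E'
from h import *
for c in("scene","side"):
    W=cloud(np.load(c+"0.npz")); r=np.hypot(W[...,0]-.603,W[...,1]-.252)
    for R in (.08,.12,.15,.2): print(c,R,np.nanmax(W[...,2][r<R]))
E
```

```text
scene 0.08 0.12957802047189235
scene 0.12 0.12957802047189235
scene 0.15 0.12957802047189235
scene 0.2 0.12957802047189235
side 0.08 0.12810978155454886
side 0.12 0.12810978155454886
side 0.15 0.12810978155454886
side 0.2 0.12810978155454886
```

>>> send_rows:
  deltas:
    - {"tx": 0.3,"ty": -0.15,"tz": 0.8,"rx": 0,"ry": 0,"rz": 0}
    - {"tx": 0.3,"ty": -0.15,"tz": 1.8,"rx": 0,"ry": 0,"rz": 0}
    - {"tx": 0.3,"ty": -0.15,"tz": 2.8,"rx": 0,"ry": 0,"rz": 0}
    - {"tx": 0.3,"ty": -0.15,"tz": 3.4,"rx": 0,"ry": 0,"rz": 0}
    - {"tx": 0.3,"ty": -0.15,"tz": 3.7,"rx": 0,"ry": 0,"rz": 0}

```text
time: 9.82
position: [0.6032, 0.2544, 0.1979]
tool_rot: [0.975, 0.222, -0.002, 0.0]
ft_force: [0.3, 1.0, -1.9]
grip_width: 0.0234
```

>>> send_rows:
  deltas:
    - {"tx": 0,"ty": 0,"tz": 0.1,"rx": 0,"ry": 0,"rz": 0}
    - {"tx": 0,"ty": 0,"tz": 0.2,"rx": 0,"ry": 0,"rz": 0}
    - {"tx": 0,"ty": 0,"tz": 0.3,"rx": 0,"ry": 0,"rz": 0}
    - {"tx": 0,"ty": 0,"tz": 0.4,"rx": 0,"ry": 0,"rz": 0}
    - {"tx": 0,"ty": 0,"tz": 0.5,"rx": 0,"ry": 0,"rz": 0}

```text
time: 10.23
position: [0.6047, 0.255, 0.1954]
tool_rot: [0.975, 0.222, 0.0, -0.0]
ft_force: [0.1, 0.4, -2.8]
grip_width: 0.0228
```

>>> send_rows:
  deltas:
    - {"tx": 0,"ty": 0,"tz": 0.1,"rx": 0,"ry": 0,"rz": 0}
    - {"tx": 0,"ty": 0,"tz": 0.2,"rx": 0,"ry": 0,"rz": 0}
    - {"tx": 0,"ty": 0,"tz": 0.3,"rx": 0,"ry": 0,"rz": 0}
    - {"tx": 0,"ty": 0,"tz": 0.4,"rx": 0,"ry": 0,"rz": 0}
    - {"tx": 0,"ty": 0,"tz": 0.5,"rx": 0,"ry": 0,"rz": 0}

```text
time: 10.65
position: [0.6047, 0.255, 0.1913]
tool_rot: [0.975, 0.222, 0.0, -0.0]
ft_force: [-2.0, -1.2, 6.8]
grip_width: 0.0236
```

>>> send_rows:
  deltas:
    - {"tx": 0,"ty": 0,"tz": 0.1,"rx": 0,"ry": 0,"rz": 0}
    - {"tx": 0,"ty": 0,"tz": 0.2,"rx": 0,"ry": 0,"rz": 0}
    - {"tx": 0,"ty": 0,"tz": 0.3,"rx": 0,"ry": 0,"rz": 0}
    - {"tx": 0,"ty": 0,"tz": 0.4,"rx": 0,"ry": 0,"rz": 0}
    - {"tx": 0,"ty": 0,"tz": 0.5,"rx": 0,"ry": 0,"rz": 0}

```text
time: 11.07
position: [0.6048, 0.2551, 0.187]
tool_rot: [0.975, 0.222, 0.001, -0.0]
ft_force: [-2.8, -0.6, 5.9]
grip_width: 0.0231
```

>>> send_rows:
  deltas:
    - {"tx": 0,"ty": 0,"tz": 0.1,"rx": 0,"ry": 0,"rz": 0}
    - {"tx": 0,"ty": 0,"tz": 0.2,"rx": 0,"ry": 0,"rz": 0}
    - {"tx": 0,"ty": 0,"tz": 0.3,"rx": 0,"ry": 0,"rz": 0}
    - {"tx": 0,"ty": 0,"tz": 0.4,"rx": 0,"ry": 0,"rz": 0}
    - {"tx": 0,"ty": 0,"tz": 0.4,"rx": 0,"ry": 0,"rz": 0}

```text
time: 11.48
position: [0.6049, 0.2552, 0.1829]
tool_rot: [0.975, 0.222, 0.001, -0.0]
ft_force: [-1.8, -1.1, 4.1]
grip_width: 0.0234
```

>>> send_rows:
  deltas:
    - {"tx": 0,"ty": 0,"tz": 0.1,"rx": 0,"ry": 0,"rz": 0}
    - {"tx": 0,"ty": 0,"tz": 0.2,"rx": 0,"ry": 0,"rz": 0}
    - {"tx": 0,"ty": 0,"tz": 0.3,"rx": 0,"ry": 0,"rz": 0}
    - {"tx": 0,"ty": 0,"tz": 0.4,"rx": 0,"ry": 0,"rz": 0}
    - {"tx": 0,"ty": 0,"tz": 0.5,"rx": 0,"ry": 0,"rz": 0}

```text
time: 11.9
position: [0.605, 0.2552, 0.1786]
tool_rot: [0.975, 0.222, 0.001, -0.0]
ft_force: [-2.3, 0.5, 9.2]
grip_width: 0.023
```

>>> send_rows:
  deltas:
    - {"tx": 0,"ty": 0,"tz": 0.1,"rx": 0,"ry": 0,"rz": 0}
    - {"tx": 0,"ty": 0,"tz": 0.15,"rx": 0,"ry": 0,"rz": 0}
    - {"tx": 0,"ty": 0,"tz": 0.15,"rx": 0,"ry": 0,"rz": 0}

```text
time: 12.15
position: [0.605, 0.2551, 0.177]
tool_rot: [0.975, 0.222, 0.001, -0.0]
ft_force: [-2.4, 0.5, 9.0]
grip_width: 0.0231
```

>>> send_rows:
  deltas:
    - {"tx": 0,"ty": 0,"tz": -0.3,"rx": 0,"ry": 0,"rz": 0}
    - {"tx": 0,"ty": 0,"tz": -2,"rx": 0,"ry": 0,"rz": 0}
    - {"tx": 0,"ty": 0,"tz": -4,"rx": 0,"ry": 0,"rz": 0}
    - {"tx": 0,"ty": 0,"tz": -5.5,"rx": 0,"ry": 0,"rz": 0}
    - {"tx": 0,"ty": 0,"tz": -5.5,"rx": 0,"ry": 0,"rz": 0}

```text
time: 12.57
position: [0.6068, 0.2555, 0.233]
tool_rot: [0.975, 0.222, 0.004, -0.0]
ft_force: [0.4, -0.7, -1.2]
grip_width: 0.0232
```

```bash
python3 - <<'E'
from mal import *
o,D=snap("7"); meas(D); mal(o,D)
E
```

```text
12.57 [0.6068 0.2555 0.233 ] [ 9.750e-01  2.221e-01  3.800e-03 -1.000e-04] [ 0.4 -0.7 -1.2] [-0.02 -0.12 -0.01] 0.0232 q6 1.35
scene top 0.0800 high 0.0102 n24 low 0.0035 n28
side top 0.0785 high 0.0099 n68 low 0.0038 n69
scene cyl [-0.0049 -0.0007  0.0081 -0.0151] bottom centre world [0.6028 0.2547 0.1404] housing xy -0.0583 -0.0004
side cyl [-0.0023 -0.0005 -0.0027  0.0054] bottom centre world [0.6052 0.2549 0.1405] housing xy -0.06 0.0013
```

View pics/side7.png

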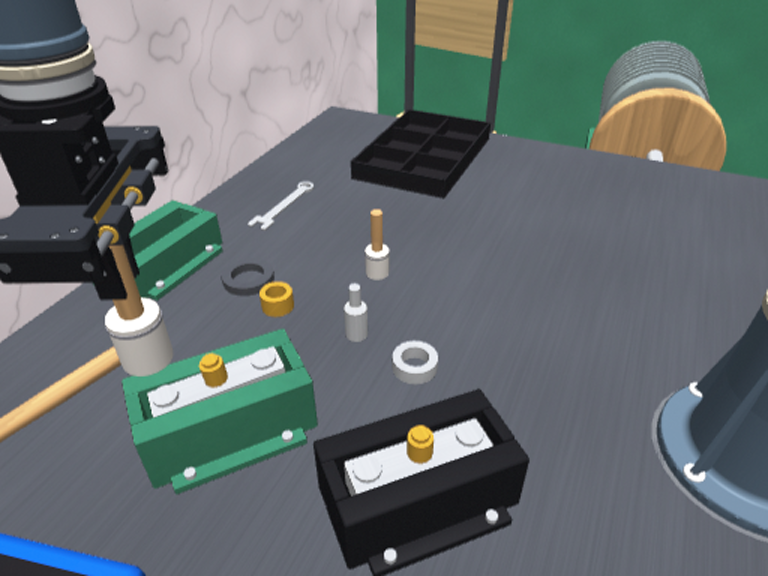

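High is +10.0 and low +3.65, so the low end is now about 6.4 mm below. Next I go back to the high end to bring it level.

>>> send_rows:
  deltas:
    - {"tx": -2.5,"ty": 1.2,"tz": 0,"rx": 0,"ry": 0,"rz": 0}
    - {"tx": -5.5,"ty": 2.6,"tz": 0,"rx": 0,"ry": 0,"rz": 0}
    - {"tx": -8.5,"ty": 4.0,"tz": 0,"rx": 0,"ry": 0,"rz": 0}
    - {"tx": -10.1,"ty": 4.8,"tz": 0,"rx": 0,"ry": 0,"rz": 0}
    - {"tx": -10.1,"ty": 4.8,"tz": 0,"rx": 0,"ry": 0,"rz": 0}

```text
time: 13.08
position: [0.5295, 0.1652, 0.2274]
tool_rot: [0.975, 0.221, -0.004, 0.0]
ft_force: [-0.6, -0.1, -2.3]
grip_width: 0.0234
```

>>> send_rows:
  deltas:
    - {"tx": 0,"ty": 0,"tz": 0,"rx": 0,"ry": 0,"rz": 0}
    - {"tx": 0,"ty": 0,"tz": 1,"rx": 0,"ry": 0,"rz": 0}
    - {"tx": 0,"ty": 0,"tz": 2.2,"rx": 0,"ry": 0,"rz": 0}
    - {"tx": 0,"ty": 0,"tz": 3.4,"rx": 0,"ry": 0,"rz": 0}
    - {"tx": 0,"ty": 0,"tz": 4,"rx": 0,"ry": 0,"rz": 0}

```text
time: 13.5
position: [0.5339, 0.1686, 0.187]
tool_rot: [0.975, 0.222, -0.001, -0.0]
ft_force: [-0.8, 0.1, -1.9]
grip_width: 0.0233
```

>>> send_rows:
  deltas:
    - {"tx": 0,"ty": 0,"tz": 0.1,"rx": 0,"ry": 0,"rz": 0}
    - {"tx": 0,"ty": 0,"tz": 0.3,"rx": 0,"ry": 0,"rz": 0}
    - {"tx": 0,"ty": 0,"tz": 0.4,"rx": 0,"ry": 0,"rz": 0}
    - {"tx": 0,"ty": 0,"tz": 0.4,"rx": 0,"ry": 0,"rz": 0}

```text
time: 13.83
position: [0.5346, 0.1681, 0.1857]
tool_rot: [0.975, 0.222, 0.0, 0.0]
ft_force: [0.7, 0.2, -2.9]
grip_width: 0.0232
```

```bash
python3 - <<'E'
from mal import *
o,D=snap("8"); mal(o,D)
E
```

```text
13.83 [0.5346 0.1681 0.1857] [9.750e-01 2.221e-01 4.000e-04 0.000e+00] [ 0.7  0.2 -2.9] [-0.01 -0.07 -0.02] 0.0232 q6 1.23
scene cyl [-0.005  -0.0007 -0.0074 -0.0173] bottom centre world [0.5294 0.167  0.0932] housing xy 0.0559 -0.0025
side cyl [-0.0011 -0.0002  0.0038  0.0015] bottom centre world [0.5337 0.1679 0.0932] housing xy 0.0526 0.0003
```

>>> send_rows:
  deltas:
    - {"tx": 0,"ty": 0,"tz": 0.1,"rx": 0,"ry": 0,"rz": 0}
    - {"tx": 0,"ty": 0,"tz": 0.2,"rx": 0,"ry": 0,"rz": 0}
    - {"tx": 0,"ty": 0,"tz": 0.3,"rx": 0,"ry": 0,"rz": 0}
    - {"tx": 0,"ty": 0,"tz": 0.4,"rx": 0,"ry": 0,"rz": 0}
    - {"tx": 0,"ty": 0,"tz": 0.5,"rx": 0,"ry": 0,"rz": 0}

```text
time: 14.35
position: [0.5347, 0.1679, 0.1819]
tool_rot: [0.975, 0.222, 0.001, 0.0]
ft_force: [-1.3, -0.2, 6.1]
grip_width: 0.023
```

>>> send_rows:
  deltas:
    - {"tx": 0,"ty": 0,"tz": 0.1,"rx": 0,"ry": 0,"rz": 0}
    - {"tx": 0,"ty": 0,"tz": 0.2,"rx": 0,"ry": 0,"rz": 0}
    - {"tx": 0,"ty": 0,"tz": 0.3,"rx": 0,"ry": 0,"rz": 0}
    - {"tx": 0,"ty": 0,"tz": 0.4,"rx": 0,"ry": 0,"rz": 0}
    - {"tx": 0,"ty": 0,"tz": 0.5,"rx": 0,"ry": 0,"rz": 0}

```text
time: 14.77
position: [0.5346, 0.1678, 0.1771]
tool_rot: [0.975, 0.222, 0.001, 0.0]
ft_force: [-1.0, -0.5, 6.6]
grip_width: 0.0232
```

>>> send_rows:
  deltas:
    - {"tx": 0,"ty": 0,"tz": 0.1,"rx": 0,"ry": 0,"rz": 0}
    - {"tx": 0,"ty": 0,"tz": 0.15,"rx": 0,"ry": 0,"rz": 0}
    - {"tx": 0,"ty": 0,"tz": 0.15,"rx": 0,"ry": 0,"rz": 0}

```text
time: 15.02
position: [0.5345, 0.1677, 0.1756]
tool_rot: [0.975, 0.222, 0.001, 0.0]
ft_force: [-2.3, -1.3, 7.1]
grip_width: 0.0236
```

>>> send_rows:
  deltas:
    - {"tx": 0,"ty": 0,"tz": 0.08,"rx": 0,"ry": 0,"rz": 0}
    - {"tx": 0,"ty": 0,"tz": 0.15,"rx": 0,"ry": 0,"rz": 0}
    - {"tx": 0,"ty": 0,"tz": 0.15,"rx": 0,"ry": 0,"rz": 0}

```text
time: 15.27
position: [0.5345, 0.1677, 0.1742]
tool_rot: [0.975, 0.222, 0.001, 0.0]
ft_force: [-1.9, -1.1, 7.8]
grip_width: 0.0234
```

>>> send_rows:
  deltas:
    - {"tx": 0,"ty": 0,"tz": 0.05,"rx": 0,"ry": 0,"rz": 0}
    - {"tx": 0,"ty": 0,"tz": 0.05,"rx": 0,"ry": 0,"rz": 0}

```text
time: 15.43
position: [0.5345, 0.1677, 0.1737]
tool_rot: [0.975, 0.222, 0.001, 0.0]
ft_force: [-1.7, -1.3, 8.0]
grip_width: 0.0233
```

>>> send_rows:
  deltas:
    - {"tx": 0,"ty": 0,"tz": 0.05,"rx": 0,"ry": 0,"rz": 0}
    - {"tx": 0,"ty": 0,"tz": 0.05,"rx": 0,"ry": 0,"rz": 0}

```text
time: 15.6
position: [0.5345, 0.1676, 0.1733]
tool_rot: [0.975, 0.222, 0.001, 0.0]
ft_force: [-2.2, -1.2, 7.0]
grip_width: 0.0231
```

>>> send_rows:
  deltas:
    - {"tx": 0,"ty": 0,"tz": 0.05,"rx": 0,"ry": 0,"rz": 0}
    - {"tx": 0,"ty": 0,"tz": 0.05,"rx": 0,"ry": 0,"rz": 0}

```text
time: 15.77
position: [0.5345, 0.1676, 0.173]
tool_rot: [0.975, 0.222, 0.001, 0.0]
ft_force: [-2.9, -0.9, 8.1]
grip_width: 0.0237
```

>>> send_rows:
  deltas:
    - {"tx": 0,"ty": 0,"tz": -0.3,"rx": 0,"ry": 0,"rz": 0}
    - {"tx": 0,"ty": 0,"tz": -2,"rx": 0,"ry": 0,"rz": 0}
    - {"tx": 0,"ty": 0,"tz": -4,"rx": 0,"ry": 0,"rz": 0}
    - {"tx": 0,"ty": 0,"tz": -5.5,"rx": 0,"ry": 0,"rz": 0}
    - {"tx": 0,"ty": 0,"tz": -5.5,"rx": 0,"ry": 0,"rz": 0}

```text
time: 16.18
position: [0.5365, 0.1682, 0.229]
tool_rot: [0.975, 0.222, 0.004, 0.0]
ft_force: [0.7, 0.2, -2.0]
grip_width: 0.0233
```

```bash
python3 - <<'E'
from mal import *
o,D=snap("9"); meas(D); mal(o,D)
E
```

```text
16.18 [0.5365 0.1682 0.229 ] [9.75e-01 2.22e-01 3.50e-03 4.00e-04] [ 0.7  0.2 -2. ] [ 0.05 -0.08  0.02] 0.0233 q6 1.23
scene top 0.0798 high 0.0003 n27 low 0.0042 n28
side top 0.0784 high -0.0001 n62 low 0.0039 n76
scene cyl [-0.005  -0.0006  0.0064 -0.0081] bottom centre world [0.5324 0.1669 0.1365] housing xy 0.0541 -0.0001
side cyl [-0.0023 -0.0007 -0.0032  0.0045] bottom centre world [0.5347 0.1677 0.1365] housing xy 0.0521 0.0012
```

View pics/side9.png

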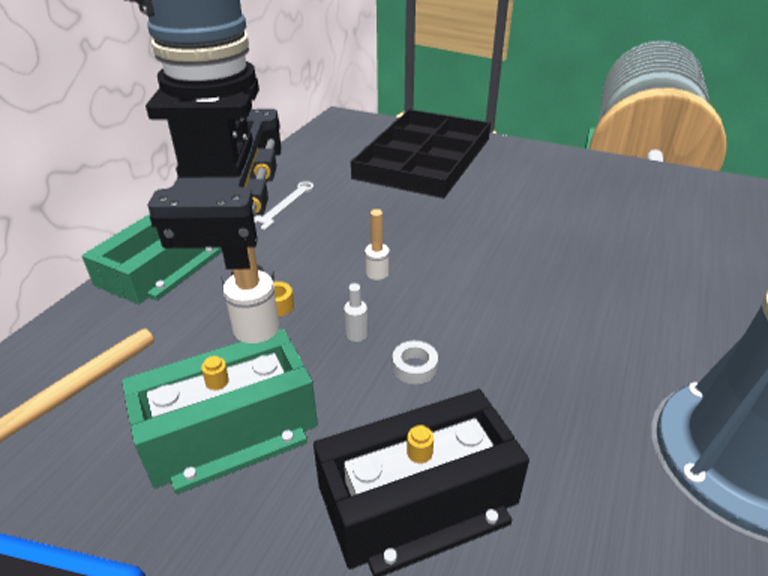

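High is level at about +0.1 mm and low is at +4.0 mm. Next I finish the low end.

>>> send_rows:
  deltas:
    - {"tx": 2.5,"ty": -1.2,"tz": 0,"rx": 0,"ry": 0,"rz": 0}
    - {"tx": 5.5,"ty": -2.6,"tz": 0,"rx": 0,"ry": 0,"rz": 0}
    - {"tx": 8.5,"ty": -4.0,"tz": 0,"rx": 0,"ry": 0,"rz": 0}
    - {"tx": 9.85,"ty": -4.7,"tz": 0,"rx": 0,"ry": 0,"rz": 0}
    - {"tx": 9.85,"ty": -4.7,"tz": 0,"rx": 0,"ry": 0,"rz": 0}

```text
time: 16.7
position: [0.604, 0.2555, 0.2237]
tool_rot: [0.975, 0.223, 0.0, -0.001]
ft_force: [-0.5, -0.6, -2.0]
grip_width: 0.0233
```

>>> send_rows:
  deltas:
    - {"tx": 0,"ty": 0,"tz": 0,"rx": 0,"ry": 0,"rz": 0}
    - {"tx": 0,"ty": 0,"tz": 1,"rx": 0,"ry": 0,"rz": 0}
    - {"tx": 0,"ty": 0,"tz": 2.2,"rx": 0,"ry": 0,"rz": 0}
    - {"tx": 0,"ty": 0,"tz": 3.4,"rx": 0,"ry": 0,"rz": 0}
    - {"tx": 0,"ty": 0,"tz": 4.2,"rx": 0,"ry": 0,"rz": 0}

```text
time: 17.12
position: [0.6008, 0.2517, 0.1814]
tool_rot: [0.975, 0.222, -0.002, 0.0]
ft_force: [-0.5, -0.1, -2.9]
grip_width: 0.0235
```

>>> send_rows:
  deltas:
    - {"tx": 0,"ty": 0,"tz": 0.1,"rx": 0,"ry": 0,"rz": 0}
    - {"tx": 0,"ty": 0,"tz": 0.2,"rx": 0,"ry": 0,"rz": 0}
    - {"tx": 0,"ty": 0,"tz": 0.3,"rx": 0,"ry": 0,"rz": 0}
    - {"tx": 0,"ty": 0,"tz": 0.3,"rx": 0,"ry": 0,"rz": 0}

```text
time: 17.45
position: [0.6031, 0.2529, 0.1814]
tool_rot: [0.975, 0.222, 0.001, -0.0]
ft_force: [0.3, 0.5, -2.5]
grip_width: 0.0231
```

```bash
python3 - <<'E'
from mal import *
o,D=snap("10"); mal(o,D)
E
```

```text
17.45 [0.6031 0.2529 0.1814] [ 9.751e-01  2.220e-01  5.000e-04 -0.000e+00] [ 0.3  0.5 -2.5] [-0.04 -0.   -0.01] 0.0231 q6 1.35
scene cyl [-0.0051 -0.0008 -0.0075 -0.0025] bottom centre world [0.598  0.2514 0.0889] housing xy -0.0528 -0.0021
side cyl [-0.001  -0.0004  0.0054  0.0079] bottom centre world [0.6023 0.2527 0.0889] housing xy -0.0565 0.0004
```

>>> send_rows:
  deltas:
    - {"tx": 0,"ty": 0,"tz": 0.1,"rx": 0,"ry": 0,"rz": 0}
    - {"tx": 0,"ty": 0,"tz": 0.2,"rx": 0,"ry": 0,"rz": 0}
    - {"tx": 0,"ty": 0,"tz": 0.3,"rx": 0,"ry": 0,"rz": 0}
    - {"tx": 0,"ty": 0,"tz": 0.4,"rx": 0,"ry": 0,"rz": 0}
    - {"tx": 0,"ty": 0,"tz": 0.5,"rx": 0,"ry": 0,"rz": 0}

```text
time: 17.97
position: [0.6028, 0.253, 0.1768]
tool_rot: [0.975, 0.222, 0.0, -0.0]
ft_force: [-1.3, -0.9, 6.5]
grip_width: 0.0228
```

>>> send_rows:
  deltas:
    - {"tx": 0,"ty": 0,"tz": 0.1,"rx": 0,"ry": 0,"rz": 0}
    - {"tx": 0,"ty": 0,"tz": 0.2,"rx": 0,"ry": 0,"rz": 0}
    - {"tx": 0,"ty": 0,"tz": 0.25,"rx": 0,"ry": 0,"rz": 0}
    - {"tx": 0,"ty": 0,"tz": 0.25,"rx": 0,"ry": 0,"rz": 0}

```text
time: 18.3
position: [0.6029, 0.253, 0.1752]
tool_rot: [0.975, 0.222, 0.001, -0.0]
ft_force: [-2.0, -0.4, 5.6]
grip_width: 0.0229
```

>>> send_rows:
  deltas:
    - {"tx": 0,"ty": 0,"tz": 0.06,"rx": 0,"ry": 0,"rz": 0}
    - {"tx": 0,"ty": 0,"tz": 0.06,"rx": 0,"ry": 0,"rz": 0}

```text
time: 18.47
position: [0.6029, 0.253, 0.1747]
tool_rot: [0.975, 0.222, 0.001, 0.0]
ft_force: [-1.8, -0.3, 5.9]
grip_width: 0.0233
```

>>> send_rows:
  deltas:
    - {"tx": 0,"ty": 0,"tz": 0.06,"rx": 0,"ry": 0,"rz": 0}
    - {"tx": 0,"ty": 0,"tz": 0.12,"rx": 0,"ry": 0,"rz": 0}
    - {"tx": 0,"ty": 0,"tz": 0.12,"rx": 0,"ry": 0,"rz": 0}

```text
time: 18.72
position: [0.6029, 0.253, 0.1735]
tool_rot: [0.975, 0.222, 0.001, 0.0]
ft_force: [-1.8, -0.4, 5.3]
grip_width: 0.0231
```

>>> send_rows:
  deltas:
    - {"tx": 0,"ty": 0,"tz": 0.05,"rx": 0,"ry": 0,"rz": 0}
    - {"tx": 0,"ty": 0,"tz": 0.05,"rx": 0,"ry": 0,"rz": 0}

```text
time: 18.88
position: [0.6029, 0.253, 0.173]
tool_rot: [0.975, 0.222, 0.001, -0.0]
ft_force: [-2.2, 0.2, 5.7]
grip_width: 0.0233
```

>>> send_rows:
  deltas:
    - {"tx": 0,"ty": 0,"tz": 0.03,"rx": 0,"ry": 0,"rz": 0}
    - {"tx": 0,"ty": 0,"tz": 0.03,"rx": 0,"ry": 0,"rz": 0}

```text
time: 19.05
position: [0.6029, 0.253, 0.173]
tool_rot: [0.975, 0.222, 0.001, 0.0]
ft_force: [-2.7, -1.4, 6.8]
grip_width: 0.0232
```

>>> send_rows:
  deltas:
    - {"tx": 0,"ty": 0,"tz": -0.3,"rx": 0,"ry": 0,"rz": 0}
    - {"tx": 0,"ty": 0,"tz": -2,"rx": 0,"ry": 0,"rz": 0}
    - {"tx": 0,"ty": 0,"tz": -4,"rx": 0,"ry": 0,"rz": 0}
    - {"tx": 0,"ty": 0,"tz": -5.5,"rx": 0,"ry": 0,"rz": 0}
    - {"tx": 0,"ty": 0,"tz": -5.5,"rx": 0,"ry": 0,"rz": 0}

```text
time: 19.47
position: [0.605, 0.2535, 0.2294]
tool_rot: [0.975, 0.222, 0.004, -0.0]
ft_force: [0.8, 0.8, -1.4]
grip_width: 0.0232
```

```bash
python3 - <<'E'
from mal import *
o,D=snap("11"); meas(D)
o,D=snap("12"); meas(D);
E
```

```text
19.47 [0.605  0.2535 0.2294] [ 0.975   0.2221  0.0038 -0.    ] [ 0.8  0.8 -1.4] [ 0.   -0.12  0.03] 0.0232 q6 1.35
scene top 0.0798 high 0.0001 n25 low 0.0004 n28
side top 0.0784 high -0.0000 n63 low 0.0002 n70
19.57 [0.6027 0.2529 0.2259] [9.75e-01 2.22e-01 4.00e-04 0.00e+00] [-0.4  0.  -2.5] [-0.07  0.05 -0.03] 0.0236 q6 1.35
scene top 0.0799 high 0.0000 n22 low 0.0011 n27
side top 0.0784 high 0.0000 n64 low 0.0005 n76
```

View pics/side11.png

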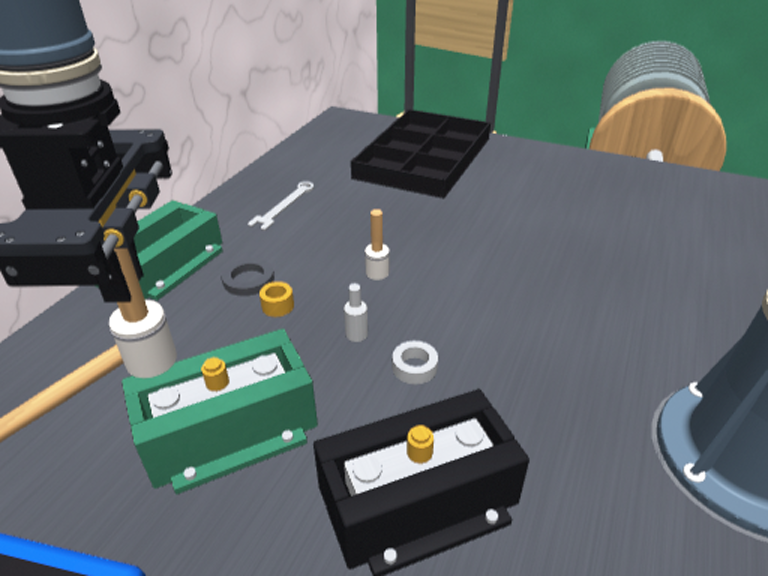

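Both ends are level within about 0.5 mm. Now I take the mallet back to its original free spot, raised for clearance.

>>> send_rows:
  deltas:
    - {"tx": 0,"ty": 0,"tz": -2,"rx": 0,"ry": 0,"rz": 0}
    - {"tx": -1,"ty": 1.6,"tz": -3,"rx": 0,"ry": 0,"rz": 0}
    - {"tx": -2.8,"ty": 4.4,"tz": -3,"rx": 0,"ry": 0,"rz": 0}
    - {"tx": -4.7,"ty": 7.4,"tz": -3,"rx": 0,"ry": 0,"rz": 0}
    - {"tx": -6.6,"ty": 10.5,"tz": -3,"rx": 0,"ry": 0,"rz": 0}

```text
time: 20.08
position: [0.5874, 0.129, 0.2544]
tool_rot: [0.975, 0.223, -0.001, -0.0]
ft_force: [-0.1, -0.6, -2.0]
grip_width: 0.0234
```

>>> send_rows:
  deltas:
    - {"tx": -1.9,"ty": 3.1,"tz": 0,"rx": 0,"ry": 0,"rz": 0}
    - {"tx": -3.8,"ty": 6.2,"tz": 0,"rx": 0,"ry": 0,"rz": 0}
    - {"tx": -5.7,"ty": 9.3,"tz": 0,"rx": 0,"ry": 0,"rz": 0}
    - {"tx": -7.6,"ty": 12.4,"tz": 0,"rx": 0,"ry": 0,"rz": 0}
    - {"tx": -9.5,"ty": 15.5,"tz": 0,"rx": 0,"ry": 0,"rz": 0}

```text
time: 20.5
position: [0.5688, -0.0526, 0.2544]
tool_rot: [0.975, 0.222, -0.001, -0.001]
ft_force: [0.3, 0.0, -2.7]
grip_width: 0.0231
```

>>> send_rows:
  deltas:
    - {"tx": -1.9,"ty": 3.1,"tz": 0,"rx": 0,"ry": 0,"rz": 0}
    - {"tx": -3.8,"ty": 6.2,"tz": 0,"rx": 0,"ry": 0,"rz": 0}
    - {"tx": -5.7,"ty": 9.3,"tz": 0,"rx": 0,"ry": 0,"rz": 0}
    - {"tx": -7.6,"ty": 12.4,"tz": 0,"rx": 0,"ry": 0,"rz": 0}
    - {"tx": -9.5,"ty": 14.7,"tz": 0,"rx": 0,"ry": 0,"rz": 0}

```text
time: 20.92
position: [0.5476, -0.2275, 0.2544]
tool_rot: [0.975, 0.222, -0.001, -0.0]
ft_force: [1.4, -0.2, -2.3]
grip_width: 0.0235
```

>>> send_rows:
  deltas:
    - {"tx": 0,"ty": 0,"tz": 0,"rx": 0,"ry": 0,"rz": 0}
    - {"tx": 0,"ty": 0,"tz": 0,"rx": 0,"ry": 0,"rz": 0}
    - {"tx": 0,"ty": 0,"tz": 0,"rx": 0,"ry": 0,"rz": 0}

```text
time: 21.17
position: [0.5473, -0.2241, 0.2546]
tool_rot: [0.975, 0.222, -0.001, -0.001]
ft_force: [0.1, -0.1, -2.3]
grip_width: 0.0233
```

```bash
python3 - <<'E'
from mal import *
o,D=snap("13"); mal(o,D); meas(D)
E
```

```text
21.17 [ 0.5473 -0.2241  0.2546] [ 9.751e-01  2.217e-01 -9.000e-04 -1.400e-03] [ 0.1 -0.1 -2.3] [ 0.03 -0.01 -0.02] 0.0233 q6 0.55
scene cyl [-0.0046 -0.0005 -0.0054 -0.0023] bottom centre world [ 0.5426 -0.2255  0.1621] housing xy 0.3531 0.2542
side cyl [-0.0005 -0.0006  0.0094  0.0022] bottom centre world [ 0.5467 -0.2235  0.1621] housing xy 0.349 0.2562
scene top 0.0798 high 0.0004 n26 low 0.0006 n29
side top 0.0784 high 0.0001 n65 low 0.0002 n72
```

View pics/side13.png

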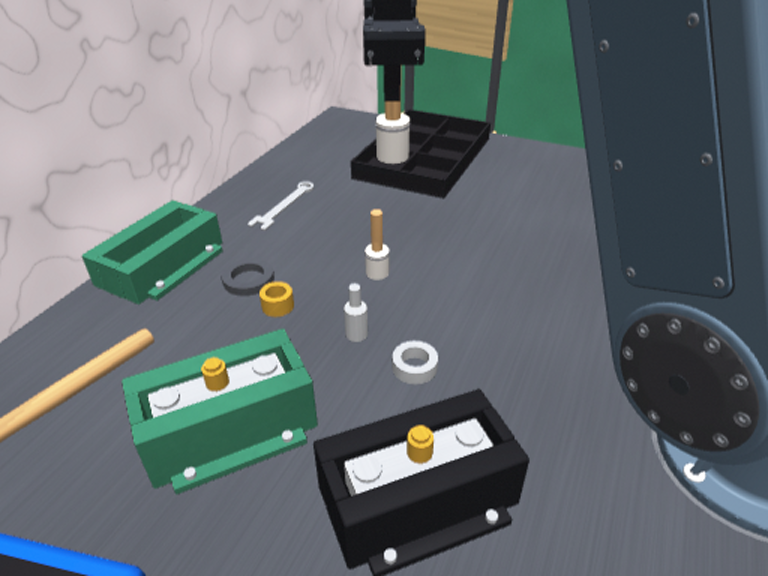

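The insert is level and the mallet is over its original spot. Lowering now.

>>> send_rows:
  deltas:
    - {"tx": 0,"ty": 0,"tz": 2,"rx": 0,"ry": 0,"rz": 0}
    - {"tx": 0,"ty": 0,"tz": 5,"rx": 0,"ry": 0,"rz": 0}
    - {"tx": 0,"ty": 0,"tz": 8,"rx": 0,"ry": 0,"rz": 0}
    - {"tx": 0,"ty": 0,"tz": 11,"rx": 0,"ry": 0,"rz": 0}
    - {"tx": 0,"ty": 0,"tz": 13,"rx": 0,"ry": 0,"rz": 0}

```text
time: 21.68
position: [0.5472, -0.2223, 0.1234]
tool_rot: [0.975, 0.223, -0.001, -0.001]
ft_force: [-0.3, -0.2, -1.8]
grip_width: 0.0235
```

>>> send_rows:
  deltas:
    - {"tx": 0,"ty": 0,"tz": 0.8,"rx": 0,"ry": 0,"rz": 0}
    - {"tx": 0,"ty": 0,"tz": 1.4,"rx": 0,"ry": 0,"rz": 0}
    - {"tx": 0,"ty": 0,"tz": 1.8,"rx": 0,"ry": 0,"rz": 0}
    - {"tx": 0,"ty": 0,"tz": 2.0,"rx": 0,"ry": 0,"rz": 0}
    - {"tx": 0,"ty": 0,"tz": 2.1,"rx": 0,"ry": 0,"rz": 0}

```text
time: 22.1
position: [0.549, -0.2251, 0.106]
tool_rot: [0.975, 0.222, 0.001, 0.001]
ft_force: [-0.3, 0.2, -1.0]
grip_width: 0.0235
```

>>> send_rows:
  deltas:
    - {"tx": 0,"ty": 0,"tz": 0.1,"rx": 0,"ry": 0,"rz": 0}
    - {"tx": 0,"ty": 0,"tz": 0.2,"rx": 0,"ry": 0,"rz": 0}
    - {"tx": 0,"ty": 0,"tz": 0.3,"rx": 0,"ry": 0,"rz": 0}
    - {"tx": 0,"ty": 0,"tz": 0.4,"rx": 0,"ry": 0,"rz": 0}

```text
time: 22.43
position: [0.5483, -0.225, 0.1014]
tool_rot: [0.975, 0.222, 0.0, 0.0]
ft_force: [0.5, 0.6, -3.1]
grip_width: 0.0232
```

>>> send_rows:
  deltas:
    - {"tx": 0,"ty": 0,"tz": 0.15,"rx": 0,"ry": 0,"rz": 0}
    - {"tx": 0,"ty": 0,"tz": 0.3,"rx": 0,"ry": 0,"rz": 0}
    - {"tx": 0,"ty": 0,"tz": 0.45,"rx": 0,"ry": 0,"rz": 0}
    - {"tx": 0,"ty": 0,"tz": 0.55,"rx": 0,"ry": 0,"rz": 0}
    - {"tx": 0,"ty": 0,"tz": 0.55,"rx": 0,"ry": 0,"rz": 0}

```text
time: 22.85
position: [0.5479, -0.2247, 0.0951]
tool_rot: [0.975, 0.222, -0.0, -0.0]
ft_force: [-0.0, 0.1, -2.8]
grip_width: 0.0233
```

>>> send_rows:
  deltas:
    - {"tx": 0,"ty": 0,"tz": 0.1,"rx": 0,"ry": 0,"rz": 0}
    - {"tx": 0,"ty": 0,"tz": 0.15,"rx": 0,"ry": 0,"rz": 0}
    - {"tx": 0,"ty": 0,"tz": 0.15,"rx": 0,"ry": 0,"rz": 0}

```text
time: 23.1
position: [0.5481, -0.2248, 0.0938]
tool_rot: [0.975, 0.222, -0.0, -0.0]
ft_force: [-0.7, -0.4, -2.2]
grip_width: 0.0234
```

>>> send_rows:
  deltas:
    - {"tx": 0,"ty": 0,"tz": 0.05,"rx": 0,"ry": 0,"rz": 0}
    - {"tx": 0,"ty": 0,"tz": 0.1,"rx": 0,"ry": 0,"rz": 0}
    - {"tx": 0,"ty": 0,"tz": 0.1,"rx": 0,"ry": 0,"rz": 0}

```text
time: 23.35
position: [0.5482, -0.2249, 0.0931]
tool_rot: [0.975, 0.222, 0.0, 0.0]
ft_force: [1.0, 0.2, -2.7]
grip_width: 0.023
```

>>> send_rows:
  deltas:
    - {"tx": 0,"ty": 0,"tz": 0.05,"rx": 0,"ry": 0,"rz": 0}
    - {"tx": 0,"ty": 0,"tz": 0.1,"rx": 0,"ry": 0,"rz": 0}
    - {"tx": 0,"ty": 0,"tz": 0.1,"rx": 0,"ry": 0,"rz": 0}

```text
time: 23.6
position: [0.5482, -0.2249, 0.093]
tool_rot: [0.975, 0.222, 0.0, 0.0]
ft_force: [-1.6, 0.6, 4.1]
grip_width: 0.0233
```

The mallet is on the bench (force about +6.5 N). I open gently, then go up.

>>> send_rows:
  deltas:
    - {"tx": 0,"ty": 0,"tz": 0,"rx": 0,"ry": 0,"rz": 0}
    - {"tx": 0,"ty": 0,"tz": 0,"rx": 0,"ry": 0,"rz": 0}
    - {"tx": 0,"ty": 0,"tz": 0,"rx": 0,"ry": 0,"rz": 0}
    - {"tx": 0,"ty": 0,"tz": 0,"rx": 0,"ry": 0,"rz": 0}
    - {"tx": 0,"ty": 0,"tz": 0,"rx": 0,"ry": 0,"rz": 0}
  claw: 5.5

```text
time: 24.02
position: [0.5482, -0.2249, 0.0918]
tool_rot: [0.975, 0.222, 0.0, 0.0]
ft_force: [-0.0, -0.1, -0.6]
grip_width: 0.0486
```

>>> send_rows:
  deltas:
    - {"tx": 0,"ty": 0,"tz": 0,"rx": 0,"ry": 0,"rz": 0}
    - {"tx": 0,"ty": 0,"tz": -1,"rx": 0,"ry": 0,"rz": 0}
    - {"tx": 0,"ty": 0,"tz": -3,"rx": 0,"ry": 0,"rz": 0}
    - {"tx": 0,"ty": 0,"tz": -6,"rx": 0,"ry": 0,"rz": 0}
    - {"tx": 0,"ty": 0,"tz": -9,"rx": 0,"ry": 0,"rz": 0}

```text
time: 24.43
position: [0.5475, -0.2244, 0.1827]
tool_rot: [0.975, 0.222, -0.001, -0.001]
ft_force: [1.1, -0.9, 0.2]
grip_width: 0.0548
```

>>> send_rows:
  deltas:
    - {"tx": 0,"ty": 0,"tz": -3,"rx": 0,"ry": 0,"rz": 0}
    - {"tx": 0,"ty": 0,"tz": -6,"rx": 0,"ry": 0,"rz": 0}
    - {"tx": 0,"ty": 0,"tz": -7,"rx": 0,"ry": 0,"rz": 0}
    - {"tx": 0,"ty": 0,"tz": -7,"rx": 0,"ry": 0,"rz": 0}
    - {"tx": 0,"ty": 0,"tz": -7,"rx": 0,"ry": 0,"rz": 0}

```text
time: 24.85
position: [0.5478, -0.2247, 0.252]
tool_rot: [0.975, 0.222, 0.0, 0.0]
ft_force: [-0.7, 0.1, -0.1]
grip_width: 0.055
```

```bash
python3 - <<'E'
from mal import *
o,D=snap("14"); meas(D)
o,D=snap("15"); meas(D)
W=cloud(D["scene"]);m=(np.hypot(W[...,0]-.545,W[...,1]+.226)<.045)&(W[...,2]>.01)&(W[...,2]<.16);print(W[m].min(0),W[m].max(0))
E
```

```text
24.85 [ 0.5478 -0.2247  0.252 ] [9.75e-01 2.22e-01 1.00e-04 1.00e-04] [-0.7  0.1 -0.1] [0.01 0.03 0.07] 0.055 q6 0.55
scene top 0.0798 high 0.0005 n24 low 0.0009 n28
side top 0.0784 high 0.0000 n61 low 0.0005 n75
24.95 [ 0.5469 -0.2241  0.25  ] [ 0.975   0.222  -0.0015 -0.0015] [ 0.1 -0.   0.3] [ 0.03 -0.03  0.01] 0.055 q6 0.55
scene top 0.0798 high 0.0006 n26 low 0.0002 n28
side top 0.0785 high 0.0001 n63 low 0.0004 n74
[ 0.52179307 -0.25253563  0.01000462] [ 0.57136515 -0.20255387  0.15181315]
```

View pics/scene15.png

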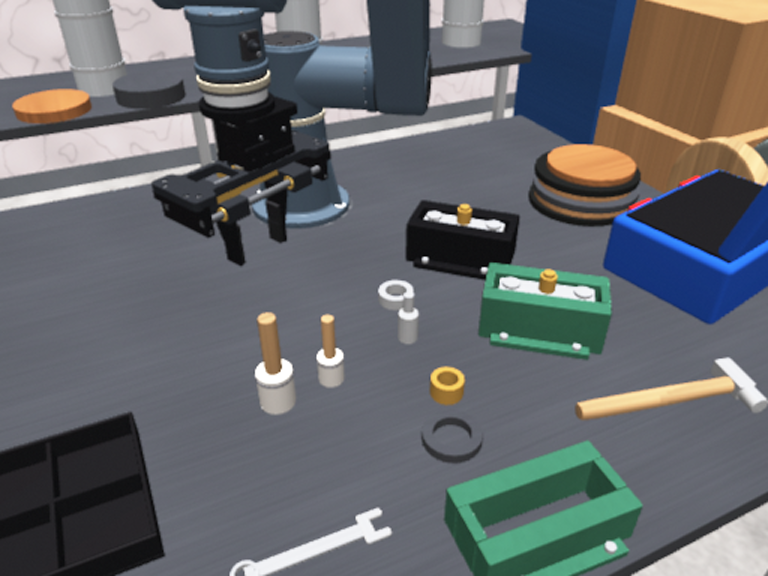

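View pics/side15.png

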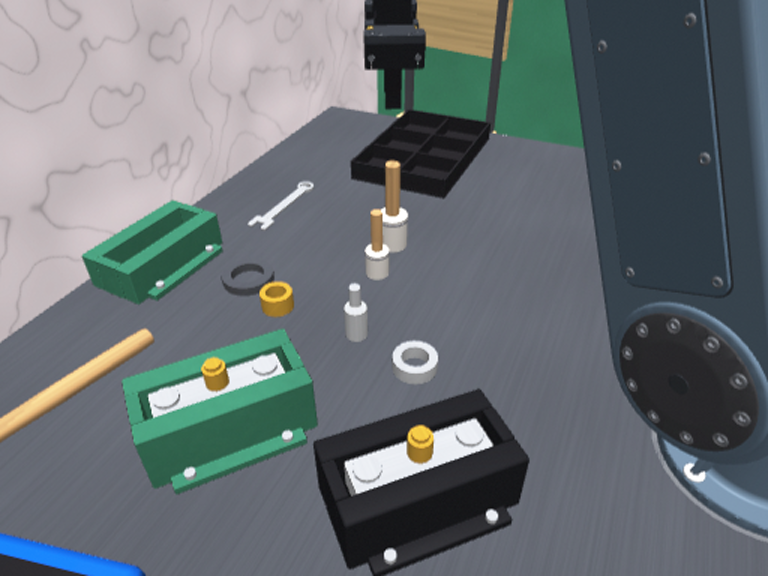

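The mallet stands upright on its head at (275,385) in the scene view, the insert is level, and the gripper touches nothing. Handing in.

```bash
python3 -c "
from rig import robot
print(robot.hand_in())"
```

```text
the job is handed in; nothing more can be done
None
```

The insert is level in the green housing, the mallet is back on the bench, and I handed the job in at about 25 s of the 64 s allowed.

I gripped the large mallet by its handle and sank the ends in the order asked. The heights below are averages from the two cameras, relative to the housing top:

| Step | High end | Low end | Difference |
|---|---|---|---|
| Start | +25.5 mm | +18.2 mm | – |
| High end sunk | +10.0 mm | +18.2 mm | high about 8 mm lower |
| Low end sunk | +10.0 mm | +3.7 mm | low about 6.4 mm lower |
| High end finished | +0.1 mm | +4.0 mm | – |
| Low end finished | about +0.3 mm | about +0.4 mm | level |

- **Taps:** each was a slow press of about 7 to 13 N, going by the force readings at the end of each move. In the pictures only the mallet touched the insert, and it stayed clear of the oil cup.
- **Last checks:** the final readings scatter between 0 and +0.9 mm, and the scene camera reads up to about 0.5 mm higher than the side one. The mallet stands upright on its head at its starting spot, clear of the housing. The gripper is open and well above everything.
- **Failed calls:** the first three move calls were refused for missing keys and moved nothing; no check failed.

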